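Tumble the settled resin jars three turns and stack them away

ROBOT

A 7-joint arm with a two-finger parallel gripper is mounted at the origin on the work surface; the furniture and walls round the work are solid. World frame = base frame: x ahead of the robot, y to its left, z up, the work surface at z = 0. Lengths are in m, angles in rad, forces in N, time in s.
With the tool pointing down it reaches from about 0.425 to 0.925 m from the base axis. Payload 6.8 kg.
Tool frame: the origin (TCP) lies at the very end of the fingers, on their centre line; the grasp point (between the pads) lies 19 mm behind it; z points along the fingers, y is the line along which they close (so a half turn about z gives the same grasp; the last joint's range is limited). The gripper opens to 85 mm and grips with 20 to 120 N. Pads are 22 mm wide; open, the fingers measure 114 mm over their backs; the gripper's body (76 mm by 85 mm) begins 54 mm behind the grasp point. The pads swing forward as they close: fully open they stand 13 mm farther back than shut.
Start: joints at [-0.108, 0.477, 0.022, 1.555, -0.011, 1.109, -0.083], TCP at [0.675, 0, 0.231] pointing down, gripper open.
Joint ranges: [-2.96, 2.96], [-0.34, 2.1], [-1.41, 1.46], [0.24, 2.44], [-1.37, 4.51], [0.17, 1.92], [-2.96, 2.96]. Speed limits (rad/s): [2.39, 2.39, 3.14, 3.14, 3.14, 3.14, 3.14].

INTERFACE

Orientations are given as a rotation vector (axis times angle).
In Python, from cell import status, vision, close_job gives the robot as it stands.
- The arm moves only by the tool arm_command, never from a script. Its argument "moves" is a list that holds one entry, the list of rows, each a list of 6 numbers: the shift along the world's x, y, z as a fraction of full scale, then the turn, a rotation vector about the world's x, y, z as a fraction of full scale. A call has 1 to 20 rows; each row is the pose to reach, as a shift and turn from the pose commanded when the call began, turning the shorter way round; what a row does not reach only later rows make up. Full scale, the value 1, is 250 mm for a shift and 180 degrees for a turn. A row lasts 1/10 s, in which the tool goes at most 50 mm and 8.59 degrees, less where a joint would pass 70% of its speed; a pose out of reach is approached as far as the arm can. A call with a number of a shift or a turn outside -1 to 1 is refused whole. A call with a gripper value outside its range is refused whole. "grip" is the gripper's target within -1 to 1 (fully open at 1, half-way at 0, shut at -1), set as the call begins (left out, the last holds). The fingers move at their own pace and stop on an object; "newtons" is the grip in N (left out, the last holds). Time passes only in rows, so rows that repeat a pose let the fingers close. It gives the time, the measured TCP pose, the force, the opening and the grip force at its end, in the units of the state.
- status.sense(): the state, without advancing time (a new reading comes with each control period).
- vision.snapshot(name): name is "scene" or "side" or "wrist"; returns a dict with "frame" (384x512x3 uint8, red, green, blue), "fx", "fy", "cx", "cy" (pixels), "camera_from_world" (4x4, takes a point from world to camera coordinates); the wrist camera has in their place "hand_eye" (4x4, takes a point from camera to tool coordinates, whose origin is the TCP and whose axes are the flange's). Camera axes: x right, y up, looking along -z (the intrinsics and any distortion apply to the point x, -y, -z); pixel columns grow to the right and rows downward; lengths in m; the calibration is good to about 2 mm. The wrist camera is an equidistant fisheye: a pixel r from the principal point sees the ray r / f radians off the axis. A picture is of the moment at which its call begins: read the wrist's pose just before it. There is no depth.
- close_job(): hands the job in; it is judged then, once.
Trained networks look in a picture, given as the dict that the camera call returned (one of the last four; its "shot" number tells which), for a name from the list of things; names that differ only in an ending like _2 or _b are one class to them, and where a whole thing is asked for, a point or a joint stands for the part that bears it (a point fixed in the world has none). Each returns a list of dicts, best first, with "confidence" (0 to 1); they miss things now and then, are a little off and sometimes report something else, mostly with a low value. They report only what shows in the picture. A call takes as long as a camera call. They do not tell look-alikes from the thing itself.
- vision.look_for(picture, thing): "rect" ([centre column, centre row, width, height] as shares, 0 to 1, of the picture: columns of its width, rows of its height, round what is visible of it).
- vision.silhouettes(picture, thing): "mask" (384x512 bool, what is visible of it) and "rect" ([centre column, centre row, width, height] as shares, 0 to 1, of the picture: columns of its width, rows of its height, round what is visible of it).
The state is a dict: "t": time; "joint_pos": joint angles; "qvel": joint speeds; "joint_torque": joint torques, N m; "eef_pos": TCP position; "orientation": TCP orientation; "ft_force": force on the tool from outside, world axes, zero at the start; "wrist_torque": the same for the moment, N m; "opening": opening from 0.0 (shut) to 1.0 (fully open); "gripper_force": force on a finger pad.
Only numpy, scipy, OpenCV 4.12 (cv2) and the standard library are available. Lean on these libraries where they do the work, as an engineer would, in place of code of your own. Each camera call takes 0.05 s, during which the arm holds its last target. There are 200 camera calls.

TASK

The resin has settled in the small glass jars: stand every jar in a pocket of the hand tumbler, swing the keeper bar shut over their caps and give the crank exactly three full turns clockwise seen from above, no more and no less, so that the carrier ends cap side up. Then swing the keeper open, stand all the jars in the grey tray and put the blue tray, which starts nested in it, on top turned end for end, so that it rests on the grey tray's yellow rim lugs clear of the caps. The glass is thin: carry the jars upright and grip them gently, with well under 25 N on a jar's side, and leave the other things on the table where they are.

Things in the scene. Friction and masses are not known exactly. Their poses are not given: they have to be found in the camera images.
- jar_1_mid (a point): small round glass jar of pink-brown resin with a pale grey screw cap, 48 mm across and 70 mm high (cap 46 mm across, the top 10 mm), about 0.12 kg, standing loose on the table; this point is its middle, 35 mm above its underside; z up. Absent jars are None from the start
- jar_2_mid (a point): small round glass jar of pink-brown resin with a pale grey screw cap, 48 mm across and 70 mm high (cap 46 mm across, the top 10 mm), about 0.12 kg, standing loose on the table; this point is its middle, 35 mm above its underside; z up. Absent jars are None from the start
- jar_3_mid (a point): small round glass jar of pink-brown resin with a pale grey screw cap, 48 mm across and 70 mm high (cap 46 mm across, the top 10 mm), about 0.12 kg, standing loose on the table; this point is its middle, 35 mm above its underside; z up. Absent jars are None from the start
- pocket_1 (a point): middle of a jar seated in pocket 1 of the tumbler's aluminium carrier (98 mm above the table; frame: y along the row and spin axis, z out of the open side). Pockets 1, 2, 3 lie 62 mm apart along +y. The pocket floor is 35 mm below this point. The carrier turns 1:1 with the crank about y, stays where left, and is upright at the start
- pocket_2 (a point): as pocket_1, the middle pocket. Four white round-nosed guide pins stand round each pocket, up to 22 mm above this point, and leave a jar 4 mm of play all round
- pocket_3 (a point): as pocket_1, the pocket next to the gearbox. Between the guide pins each pocket has a 34 mm wide window on both x sides (side plate only up to 10 mm below this point): fingers that close along x enter there to grip the top part of a jar
- keeper (a joint): keeper: flat steel bar 200 x 18 x 5 mm on a pivot at the carrier's pocket_1 end; it swings level over the jar caps, 3.5 mm clear. Value in rad: 0 shut (along the row of pockets), grows as it swings out toward the robot (-x of the pockets) to 1.6 fully open; from 1.4 on all pockets are clear. About 3 N at its knob moves it; stays where left
- keeper_hinge (a point): the keeper's pivot axis (parallel to the carrier's z), at the height of the middle of the keeper knob; fixed to the keeper, its y points along the bar to the free end
- keeper_knob (a point): middle of the black knob that stands up from the keeper bar, 16 mm across, 26 mm high, 120 mm from the pivot
- crank (a joint): angle in rad turned by the crank since the start, clockwise seen from above positive, counted on over whole turns (three turns = 18.85). The upright spindle on the blue gearbox tumbles the carrier. No dial and no stop; about 5 N at the knob turns it; stays where left
- crank_axis (a point): a point on the crank's upright spindle axis at the height of the middle of the crank knob; fixed to the tumbler
- crank_knob (a point): middle of the black upright crank knob, 23 mm across, 46 mm high, 55 mm from the spindle axis; it spins freely on its pin, so it can be carried round the circle in a fixed grip
- tray_a_mid (a point): grey stack-nest tray, loose, on the table: 215 mm long over the rims (x), 62 mm wide (y), 0.15 kg; this point is its centre, 18 mm above its underside, z up. Floor 3 mm thick, 160 mm long inside; side walls 36 mm high, 56 mm apart inside, to be gripped across the 62 mm width. Holds up to three jars in a row along x, 54 mm apart
- tray_a_two (a point): two-lug end of the grey tray: 95 mm from its centre along +x, 80 mm above its underside. The 91 mm high flared end walls carry yellow lugs inside the rims, tops at 80 mm: two at the corners of the +x end, one in the middle of the -x end. A like tray the same way round drops past them and nests 36 mm up; turned end for end it rests on them, 80 mm up
- tray_b_mid (a point): blue stack-nest tray, loose, at first nested in the grey one, 36 mm higher, the same way round: 215 mm long over the rims (x), 62 mm wide (y), 0.15 kg; this point is its centre, 18 mm above its underside, z up. Floor 3 mm thick, 160 mm long inside; side walls 36 mm high, 56 mm apart inside, to be gripped across the 62 mm width. Holds up to three jars in a row along x, 54 mm apart
- tray_b_two (a point): two-lug end of the blue tray: 95 mm from its centre along +x, 80 mm above its underside. The 91 mm high flared end walls carry yellow lugs inside the rims, tops at 80 mm: two at the corners of the +x end, one in the middle of the -x end. A like tray the same way round drops past them and nests 36 mm up; turned end for end it rests on them, 80 mm up
- red_jar: bystander, not to be moved: small dark red jar with a red cap, 42 mm across, 48 mm high; origin under its middle
- masking_tape: bystander, not to be moved: roll of masking tape, 104 mm across, 25 mm high; origin under its middle
- green_bowl: bystander, not to be moved: green glass mixing bowl, 91 mm across, 40 mm high; origin under its middle
Mind the look-alikes: they are no part of the job. What is shaped like the part that bears jar_1_mid but orange is not meant.

How it is judged:
By the outcome, as a careful person would: the job done as asked, in the order asked, and still so for the second after the job is handed in, with the robot touching nothing.
Of jar_1, jar_2, jar_3 only 2 to 3 are there at a start; the rules pass over those that are not, and their reading is None.
At some moment in a run one of jar_1, jar_2, jar_3, tray_b may be knocked a few centimetres aside while the robot is not near it.
It also fails if it takes over 210 s, if anything falls off the work surface, if the arm or the gripper's body presses on something with over 40 N, if the wrist force passes 120 N, or if a joint passes its speed limit or range.

## Working session

There is one attempt and no reset: what is moved stays moved. The work goes in short steps, Python scripts to look and compute and a tool call to move; the robot and the scene stay as the last step left them, time stands still between calls to the robot, and variables do not carry over. Pictures are saved under pics/ and viewed, at most 14 in all, crops included, and the job is handed in when it is done.

Besides the shell and the picture viewer there is one more tool, called by a JSON object that holds its "api" and its "payload". arm_command: Moves the arm, as the interface text tells. Its arguments: {"type":"object","properties":{"moves":{"type":"array"},"grip":{"type":"number"},"newtons":{"type":"number"}},"required":["moves"]}

```bash
ls; mkdir -p pics; python3 - <<'E'
from cell import status, vision
import cv2,numpy as np
s=status.sense();print(s)
for n in("scene","side"):
    p=vision.snapshot(n);cv2.imwrite(f"pics/{n}0.png",cv2.resize(p["frame"][:,:,::-1],(800,600),interpolation=cv2.INTER_CUBIC))
    print(n,p["fx"],p["fy"],p["cx"],p["cy"],[k for k in p]);print(np.round(p["camera_from_world"],3).tolist())
p=vision.snapshot("wrist");print(p["fx"],p["cx"],p["cy"],np.round(p["hand_eye"],4).tolist())
cv2.imwrite("pics/wrist0.png",cv2.resize(p["frame"][:,:,::-1],(800,600)))
E
```

```text
pics
{'t': 0.0, 'joint_pos': array([-0.1081029 ,  0.47779906,  0.02233544,  1.556441  , -0.01147479,
        1.10926525, -0.08311981]), 'qvel': array([ 0.00020115, -0.00013974,  0.00118017,  0.00150785,  0.00137672,
        0.00164249, -0.00122566]), 'joint_torque': array([-5.45967814e-04, -5.96443820e+01,  1.60769675e+00, -2.81194621e+01,
        1.24063640e-02,  9.39900521e-03,  2.20753498e-05]), 'eef_pos': array([ 6.74424524e-01, -1.62616468e-05,  2.30330731e-01]), 'orientation': array([-2.22060639e+00, -2.22065048e+00,  2.14377783e-03]), 'ft_force': array([-0.13105342,  0.0014018 , -0.32820603]), 'wrist_torque': array([-0.01043962, -0.01449721, -0.01355877]), 'gripper_force': 0.0, 'opening': 0.9977019611133114}
scene 371.42655598433856 371.42655598433856 255.86101627815972 191.98355074588025 ['frame', 'fx', 'fy', 'cx', 'cy', 'camera_from_world', 'shot']
[[-0.888, -0.46, 0.017, 0.391], [0.376, -0.705, 0.601, -0.309], [-0.265, 0.54, 0.799, -1.081], [0.0, 0.0, 0.0, 1.0]]
side 484.720529652687 484.720529652687 248.3527216204207 188.3189136954234 ['frame', 'fx', 'fy', 'cx', 'cy', 'camera_from_world', 'shot']
[[0.997, -0.075, -0.021, -0.468], [0.065, 0.651, 0.756, -0.088], [-0.043, -0.755, 0.654, -1.779], [0.0, 0.0, 0.0, 1.0]]
297.3186396354542 260.15298517491647 190.30014707032007 [[0.0002, 0.9567, 0.2912, 0.0738], [1.0, -0.0001, -0.0004, 0.0008], [-0.0003, 0.2912, -0.9567, -0.1424], [0.0, 0.0, 0.0, 1.0]]
```

View pics/scene0.png

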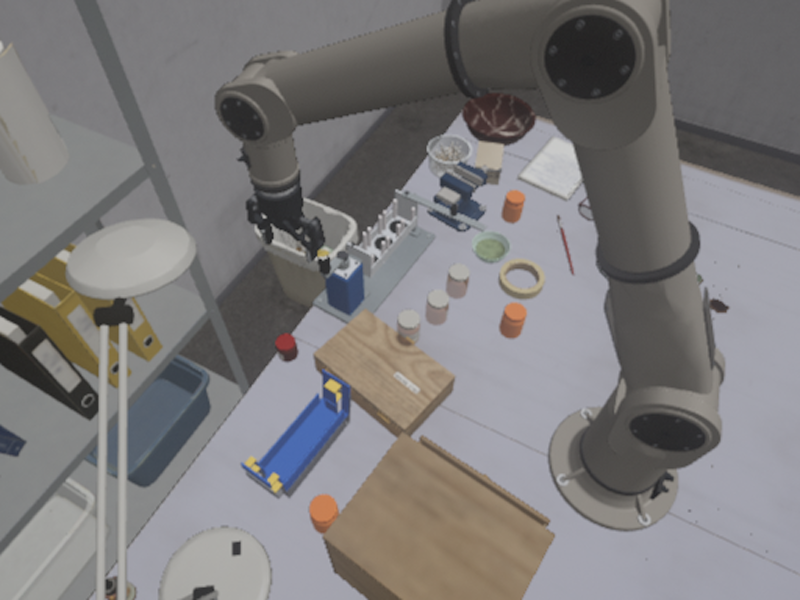

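View pics/side0.png

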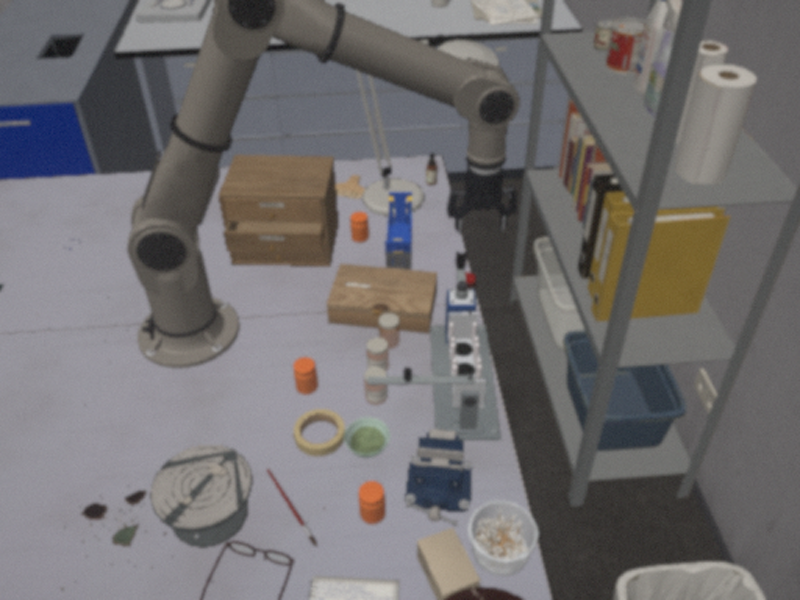

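The pale-capped jars sit at side (388,328), (377,352) and (375,385). The orange jars are look-alikes at (305,375), (360,227) and (371,502). The tumbler is at (462,360) with its keeper open, and the trays are at (400,220).

```bash
cat > h.py <<'E'
import numpy as np, cv2
from scipy.spatial.transform import Rotation as R
from scipy.optimize import least_squares
from cell import status, vision
def snap(n):
    s=status.sense(); p=vision.snapshot(n); p["name"]=n
    if n=="wrist":
        T=np.eye(4);T[:3,:3]=R.from_rotvec(s["orientation"]).as_matrix();T[:3,3]=s["eef_pos"]
        W=T@p["hand_eye"]
    else: W=np.linalg.inv(p["camera_from_world"])
    p["W"]=W; return p
def ray(p,u,v):
    a=np.array([(u-p["cx"])/p["fx"],(v-p["cy"])/p["fy"]])
    if p["name"]=="wrist":
        r=np.hypot(*a); d=np.array([*(a*np.sin(r)/max(r,1e-9)),np.cos(r)])
    else: d=np.array([*a,1.])
    d=d*[1,-1,-1]; d=p["W"][:3,:3]@d; return p["W"][:3,3],d/np.linalg.norm(d)
def atz(p,u,v,z):
    o,d=ray(p,u,v); return o+d*(z-o[2])/d[2]
def proj(p,X):
    c=np.linalg.inv(p["W"])@np.append(X,1); c=c[:3]*[1,-1,-1]
    if p["name"]=="wrist":
        r=np.hypot(c[0],c[1]); k=np.arctan2(r,c[2])/max(r,1e-9)
        return np.array([p["cx"]+p["fx"]*c[0]*k,p["cy"]+p["fy"]*c[1]*k])
    return np.array([p["cx"]+p["fx"]*c[0]/c[2],p["cy"]+p["fy"]*c[1]/c[2]])
def tri(obs):
    A=np.zeros((3,3));b=np.zeros(3)
    for o,d in obs:
        M=np.eye(3)-np.outer(d,d);A+=M;b+=M@o
    X=np.linalg.solve(A,b); return X,[np.linalg.norm((np.eye(3)-np.outer(d,d))@(X-o)) for o,d in obs]
def save(p,f,box=None,scale=2):
    im=p["frame"][:,:,::-1]
    if box: im=im[box[1]:box[3],box[0]:box[2]]
    cv2.imwrite(f,cv2.resize(np.ascontiguousarray(im),None,fx=scale,fy=scale,interpolation=cv2.INTER_CUBIC))
E
python3 - <<'E'
from h import *
P={n:snap(n) for n in("scene","side")}
for t in("jar_1_mid","pocket_1","keeper","keeper_knob","crank","crank_knob","tray_a_mid","tray_b_mid","tray_b_two","red_jar","green_bowl","masking_tape"):
  for n,p in P.items():
    try:
      for d in vision.look_for(p,t)[:6]:
        r=np.array(d["rect"])*[512,384,512,384]
        print(t,n,round(d["confidence"],2),r.round(1),"xy@0",atz(p,r[0],r[1],.04)[:2].round(3))
    except Exception as e: print(t,n,e)
E
```

```text
jar_1_mid scene 0.81 [261.2 207.9  20.7  22. ] xy@0 [ 0.464 -0.083]
jar_1_mid scene 0.77 [326.7 203.2  16.4  27.6] xy@0 [ 0.28  -0.202]
jar_1_mid scene 0.72 [328.1 132.6  16.4  19.9] xy@0 [ 0.395 -0.519]
jar_1_mid scene 0.66 [206.5 327.7  17.2  26.5] xy@0 [0.418 0.328]
jar_1_mid scene 0.23 [315.2 157.7  18.9  27.3] xy@0 [ 0.39  -0.373]
jar_1_mid side 0.8 [249.7 210.9  10.   24.1] xy@0 [ 0.469 -0.08 ]
jar_1_mid side 0.7 [230.3 146.   11.1  17.7] xy@0 [0.419 0.317]
jar_1_mid side 0.57 [238.6 320.4  18.7  25.8] xy@0 [ 0.403 -0.526]
jar_1_mid side 0.54 [196.2 242.3  16.6  26.1] xy@0 [ 0.281 -0.213]
pocket_1 scene 0.75 [266.5 151.3  90.2  57.1] xy@0 [ 0.561 -0.318]
pocket_1 scene 0.6 [191.3 285.2  66.4  72.7] xy@0 [0.519 0.247]
pocket_1 side 0.74 [273.4 230.8  74.7  64. ] xy@0 [ 0.541 -0.185]
keeper scene 0.66 [284.1 136.2  54.2  20.3] xy@0 [ 0.537 -0.42 ]
keeper side 0.55 [266.4 241.5  65.5   9.7] xy@0 [ 0.512 -0.232]
keeper_knob scene 0.7 [212.1 169.3  19.5  16.5] xy@0 [ 0.692 -0.149]
keeper_knob scene 0.5 [284.8 131.7  49.4  26.2] xy@0 [ 0.544 -0.444]
keeper_knob scene 0.28 [189.9 285.
[... 936 characters left out ...]
8.4] xy@0 [0.542 0.225]
tray_b_two scene 0.35 [262.5 207.1  19.   18.5] xy@0 [ 0.462 -0.088]
tray_b_two side 0.16 [236.  279.1  34.7  22.8] xy@0 [ 0.404 -0.378]
red_jar scene 0.45 [180.8 223.9  15.5  19.7] xy@0 [0.66  0.091]
red_jar scene 0.18 [331.6 177.6  32.5  21.3] xy@0 [ 0.305 -0.314]
red_jar side 0.44 [300.8 180.1   7.8   8.1] xy@0 [0.674 0.07 ]
green_bowl scene 0.86 [313.7 159.2  17.1  24.3] xy@0 [ 0.392 -0.364]
green_bowl scene 0.44 [254.  165.  112.7  86.1] xy@0 [ 0.571 -0.237]
green_bowl side 0.88 [234.6 279.9  31.   26.7] xy@0 [ 0.399 -0.381]
masking_tape scene 0.88 [330.6 178.4  32.2  25.7] xy@0 [ 0.306 -0.308]
masking_tape side 0.65 [204.3 277.5  34.1  26.2] xy@0 [ 0.307 -0.363]
```

View pics/wrist0.png

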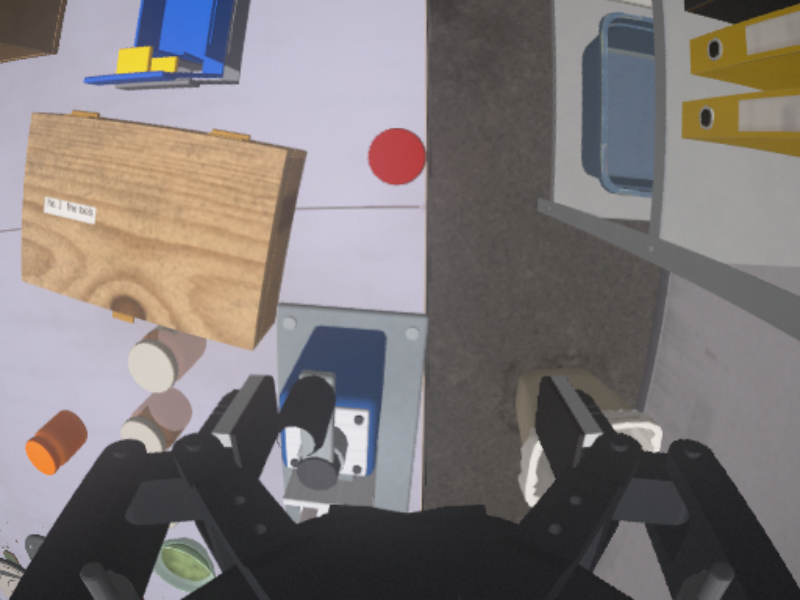

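{"api": "arm_command", "payload": {"moves": [[[-0.4,-1,0.4,0,0,0],[-0.4,-1,0.4,0,0,0],[-0.4,-1,0.4,0,0,0],[-0.4,-1,0.4,0,0,0],[-0.4,-1,0.4,0,0,0],[-0.4,-1,0.4,0,0,0],[-0.4,-1,0.4,0,0,0],[-0.4,-1,0.4,0,0,0],[-0.4,-1,0.4,0,0,0],[-0.4,-1,0.4,0,0,0]]]}}

```text
t: 2.45
eef_pos: [0.5756, -0.248, 0.3305]
orientation: [-2.217, -2.224, -0.0]
ft_force: [-0.4, 0.9, 0.5]
opening: 0.999
gripper_force: 0.0
```

```bash
python3 - <<'E'
from h import *
p=snap("wrist");print(status.sense()["eef_pos"]);save(p,"pics/w1.png",None,1.56)
import pickle;pickle.dump(p,open("w1.pkl","wb"))
for t in("jar_1_mid","keeper","keeper_knob","crank_knob","tray_b_mid"):
  for d in vision.silhouettes(p,t)[:6]:
    r=np.array(d["rect"])*[512,384,512,384];print(t,round(d["confidence"],2),r.round(1),atz(p,r[0],r[1],.035)[:2].round(3))
E
```

```text
[ 0.5755392  -0.2482068   0.33062645]
jar_1_mid 0.86 [176.2 297.9  16.2  33.5] [ 0.419 -0.519]
jar_1_mid 0.85 [ 80.9 132.1  46.3  32.9] [ 0.277 -0.206]
jar_1_mid 0.63 [184.9  43.   43.3  35.8] [ 0.465 -0.081]
keeper 0.89 [211.4 232.9 157.   27.5] [ 0.497 -0.38 ]
keeper_knob 0.82 [210.  232.9 158.4  26.2] [ 0.495 -0.38 ]
keeper_knob 0.18 [185.   41.6  47.6  35.8] [ 0.465 -0.078]
crank_knob 0.44 [184.6  40.5  46.2  36.8] [ 0.464 -0.077]
tray_b_mid 0.42 [228.8 161.7 201.1 170.2] [ 0.529 -0.262]
```

View pics/w1.png

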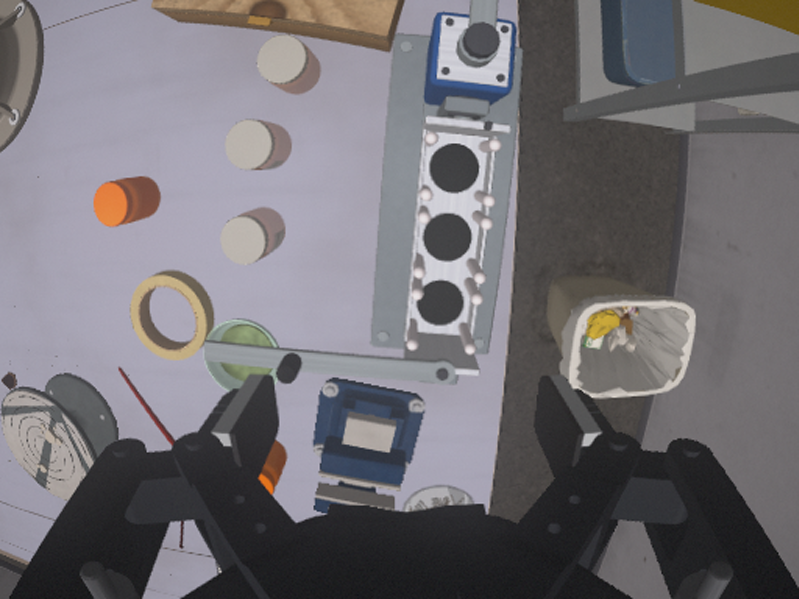

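Clear view: the jar caps are at (282,60), (250,144) and (244,239), the pockets at (454,167), (448,236) and (440,302), and the keeper pivot at (443,372). The keeper is open toward -x, with its knob at (290,362).

```bash
python3 - <<'E'
from h import *
import pickle;p=pickle.load(open("w1.pkl","rb"))
k=1/1.56
def f(n,u,v,z): print(n,atz(p,u*k,v*k,z).round(4))
for q in((282,60),(250,144),(244,239)): f("cap",*q,.07)
for q in((454,167),(448,236),(440,302)): f("floor",*q,.063)
f("pivot",443,372,.145); f("knobtop",284,356,.168);f("knobbase",291,376,.142)
f("hub",480,36,.17)
# bbox-like: pin tips z=.12
for q in((494,145),(486,200),(432,138),(426,194),(484,222),(479,277),(423,217),(419,272),(476,298),(469,350),(414,293),(412,343)): f("pin",*q,.12)
f("tape",171,315,.012);f("bowl",241,355,.04)
f("plate corner",406,47,0.01);f("plate corner",383,338,.01)
E
```

```text
cap [ 0.4677 -0.0811  0.07  ]
cap [ 0.4379 -0.1554  0.07  ]
cap [ 0.428  -0.2416  0.07  ]
floor [ 0.6182 -0.1796  0.063 ]
floor [ 0.614  -0.2415  0.063 ]
floor [ 0.6081 -0.3035  0.063 ]
pivot [ 0.6058 -0.3354  0.145 ]
knobtop [ 0.4867 -0.3126  0.168 ]
knobbase [ 0.4833 -0.3422  0.142 ]
hub [ 0.6238 -0.0894  0.17  ]
pin [ 0.6427 -0.161   0.12  ]
pin [ 0.6375 -0.2036  0.12  ]
pin [ 0.5955 -0.1571  0.12  ]
pin [ 0.5914 -0.1999  0.12  ]
pin [ 0.6365 -0.2208  0.12  ]
pin [ 0.6343 -0.2647  0.12  ]
pin [ 0.5893 -0.2176  0.12  ]
pin [ 0.5866 -0.2609  0.12  ]
pin [ 0.6326 -0.2821  0.12  ]
pin [ 0.6291 -0.3274  0.12  ]
pin [ 0.5828 -0.2781  0.12  ]
pin [ 0.5816 -0.321   0.12  ]
tape [ 0.3056 -0.3368  0.012 ]
bowl [ 0.4007 -0.371   0.04  ]
plate corner [ 0.5757 -0.0589  0.01  ]
plate corner [ 0.552 -0.361  0.01 ]
```

```bash
cat >> h.py <<'E'
def circ(p,X,r,rng=.012,step=.001,dark=False,arc=None):
    """refine centre (x,y) of a horizontal circle of radius r near X: signed radial contrast along the projected rim"""
    g=cv2.GaussianBlur(p["frame"],(3,3),0).astype(float)
    th=np.linspace(0,2*np.pi,48,endpoint=False) if arc is None else np.linspace(*arc,32)
    best=[]
    for dx in np.arange(-rng,rng+1e-9,step):
        for dy in np.arange(-rng,rng+1e-9,step):
            c=np.array(X)+[dx,dy,0]; v=[]
            S=[]
            for rr in(r-.0025,r+.0025):
                uv=np.array([proj(p,c+[rr*np.cos(t),rr*np.sin(t),0]) for t in th]).astype(np.float32)
                S.append(cv2.remap(g,uv[None,:,0],uv[None,:,1],cv2.INTER_LINEAR)[0])
            D=S[0]-S[1]; sc=np.mean(np.minimum(np.abs(D).sum(1),60))
            best.append((sc,c[0],c[1]))
    best.sort(); b=np.array(best[-6:]); return np.average(b[:,1:],axis=0,weights=b[:,0]).round(4), b[-1,0].round(1)
E
python3 - <<'E'
from h import *
import pickle;p=pickle.load(open("w1.pkl","rb"))
for X in((.4677,-.0811,.07),(.4379,-.1554,.07),(.428,-.2416,.07)): print("cap",circ(p,X,.023))
for X in((.6182,-.1796,.063),(.614,-.2415,.063),(.6081,-.3035,.063)):
  for r in(.018,.02,.022,.024): print("floor",r,circ(p,X,r))
E
```

```text
cap (array([ 0.4669, -0.0786]), np.float64(52.5))
cap (array([ 0.4354, -0.1554]), np.float64(43.5))
cap (array([ 0.4262, -0.2428]), np.float64(42.2))
floor 0.018 (array([ 0.618 , -0.1798]), np.float64(51.3))
floor 0.02 (array([ 0.6187, -0.1796]), np.float64(60.0))
floor 0.022 (array([ 0.6199, -0.1794]), np.float64(60.0))
floor 0.024 (array([ 0.6179, -0.1801]), np.float64(60.0))
floor 0.018 (array([ 0.613, -0.242]), np.float64(53.5))
floor 0.02 (array([ 0.6135, -0.242 ]), np.float64(60.0))
floor 0.022 (array([ 0.6147, -0.241 ]), np.float64(60.0))
floor 0.024 (array([ 0.6127, -0.242 ]), np.float64(60.0))
floor 0.018 (array([ 0.6081, -0.304 ]), np.float64(56.8))
floor 0.02 (array([ 0.6086, -0.3035]), np.float64(60.0))
floor 0.022 (array([ 0.6098, -0.3033]), np.float64(60.0))
floor 0.024 (array([ 0.6088, -0.3033]), np.float64(57.9))
```

{"api": "arm_command", "payload": {"moves": [[[-0.59,0.03,-0.8,0,0,0],[-0.59,0.03,-0.8,0,0,0],[-0.59,0.03,-0.8,0,0,0],[-0.59,0.03,-0.8,0,0,0],[-0.59,0.03,-0.8,0,0,0],[-0.59,0.03,-0.8,0,0,0],[-0.59,0.03,-0.8,0,0,0],[-0.59,0.03,-0.8,0,0,0],[-0.59,0.03,-0.8,0,0,0],[-0.59,0.03,-0.8,0,0,0]]], "newtons": 20, "grip": 1}}

```text
t: 3.75
eef_pos: [0.429, -0.2428, 0.1323]
orientation: [2.219, 2.221, 0.002]
ft_force: [-0.7, -0.5, 0.5]
opening: 0.997
gripper_force: 0.0
```

```bash
python3 - <<'E'
from h import *
p=snap("wrist");print(circ(p,(.428,-.2416,.07),.023),circ(p,(.4379,-.1554,.07),.023));save(p,"pics/w2.png",None,1.2)
E
```

```text
(array([ 0.4257, -0.2421]), np.float64(39.5)) (array([ 0.4338, -0.1571]), np.float64(34.1))
```

View pics/w2.png

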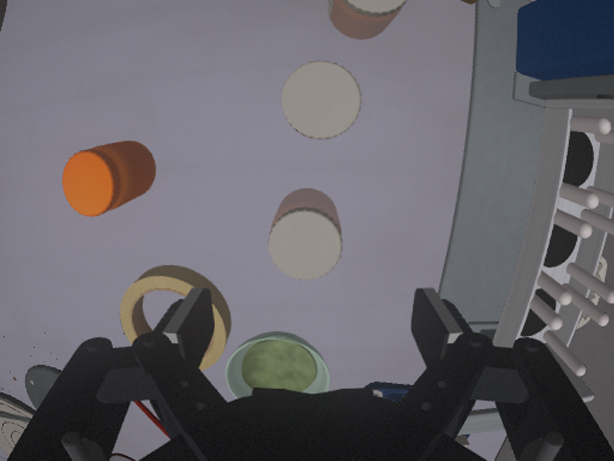

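The target jar's pale cap is at (305,243), with a pink-brown body, so it's not the orange one at (90,182). Descending to grip it.

{"api": "arm_command", "payload": {"moves": [[[-0.006,0,-0.15,0,0,0],[-0.006,0,-0.3,0,0,0],[-0.006,0,-0.384,0,0,0],[-0.006,0,-0.384,0,0,0],[-0.006,0,-0.384,0,0,0],[-0.006,0,-0.384,0,0,0]]]}}

```text
t: 4.4
eef_pos: [0.4273, -0.243, 0.0367]
orientation: [2.22, 2.22, 0.002]
ft_force: [0.1, 0.2, -0.1]
opening: 0.998
gripper_force: 0.0
```

{"api": "arm_command", "payload": {"moves": [[[0,0,0,0,0,0],[0,0,0,0,0,0],[0,0,0,0,0,0],[0,0,0,0,0,0],[0,0,0,0,0,0],[0,0,0,0,0,0],[0,0,0,0,0,0],[0,0,0,0,0,0],[0,0,0,0,0,0],[0,0,0,0,0,0]]], "grip": -0.1, "newtons": 20}}

```text
t: 5.4
eef_pos: [0.4264, -0.2427, 0.0362]
orientation: [2.221, 2.221, 0.001]
ft_force: [-1.1, 0.8, 7.1]
opening: 0.54
gripper_force: 19.5
```

{"api": "arm_command", "payload": {"moves": [[[0,0,0.2,0,0,0],[0,0,0.4,0,0,0],[0,0,0.62,0,0,0],[0.2,-0.05,0.64,0,0,-0.01],[0.36,-0.12,0.64,0,0,-0.02],[0.54,-0.18,0.64,0,0,-0.026],[0.68,-0.23,0.64,0,0,-0.026],[0.728,-0.244,0.64,0,0,-0.026],[0.728,-0.244,0.64,0,0,-0.026],[0.728,-0.244,0.64,0,0,-0.026],[0.728,-0.244,0.64,0,0,-0.026],[0.728,-0.244,0.64,0,0,-0.026]]]}}

```text
t: 6.6
eef_pos: [0.6071, -0.3034, 0.1956]
orientation: [-2.311, -2.128, 0.0]
ft_force: [-0.4, 0.1, 0.1]
opening: 0.542
gripper_force: 21.7
```

```bash
python3 - <<'E'
from h import *
s=status.sense();p=snap("wrist");e=s["eef_pos"];print(e,s["gripper_force"])
print("cap in hand",circ(p,(e[0],e[1],e[2]+.034),.023))
for X in((.6182,-.1796,.063),(.6137,-.2415,.063)): print("floor",circ(p,X,.020))
save(p,"pics/w3.png",None,1.2)
E
```

```text
[ 0.60705089 -0.30339485  0.19558399] 21.670670459861867
cap in hand (array([ 0.6069, -0.3031]), np.float64(54.2))
floor (array([ 0.6174, -0.1804]), np.float64(60.0))
floor (array([ 0.6129, -0.2422]), np.float64(60.0))
```

View pics/w3.png

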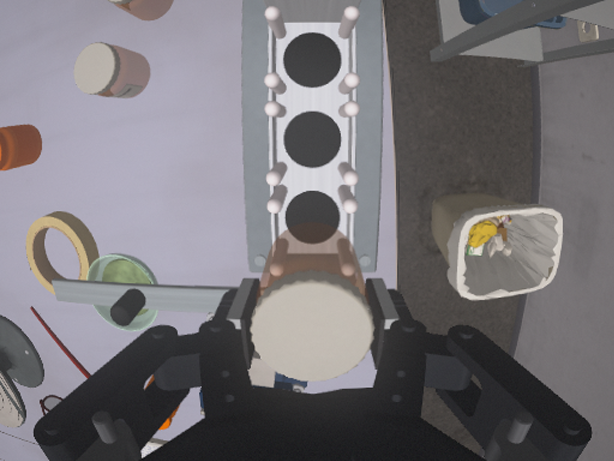

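The jar is held centred (cap at (312,325)), and the pocket row shows at (312,60), (312,138) and (312,216). Lowering into pocket 1.

{"api": "arm_command", "payload": {"moves": [[[0.003,-0.002,-0.08,0,0,0],[0.003,-0.002,-0.14,0,0,0],[0.003,-0.002,-0.2,0,0,0],[0.003,-0.002,-0.26,0,0,0],[0.003,-0.002,-0.31,0,0,0],[0.003,-0.002,-0.35,0,0,0],[0.003,-0.002,-0.375,0,0,0],[0.003,-0.002,-0.386,0,0,0],[0.003,-0.002,-0.386,0,0,0],[0.003,-0.002,-0.386,0,0,0]]]}}

```text
t: 7.65
eef_pos: [0.6091, -0.3043, 0.0994]
orientation: [2.31, 2.128, 0.001]
ft_force: [-0.8, 0.5, 2.3]
opening: 0.54
gripper_force: 22.0
```

{"api": "arm_command", "payload": {"moves": [[[0,0,0,0,0,0],[0,0,0,0,0,0],[0,0,0,0,0,0],[0,0,0,0,0,0],[0,0,0,0,0,0],[0,0,0.05,0,0,0],[0,0,0.15,0,0,0],[0,0,0.3,0,0,0],[0,0,0.4,0,0,0],[-0.1,0.1,0.4,0,0,0],[-0.25,0.22,0.4,0,0,0.01],[-0.4,0.34,0.35,0,0,0.02],[-0.55,0.47,0.25,0,0,0.026],[-0.7,0.59,0.15,0,0,0.026],[-0.7,0.59,0.13,0,0,0.026],[-0.7,0.59,0.13,0,0,0.026],[-0.7,0.59,0.13,0,0,0.026]]], "grip": 1}}

```text
t: 9.35
eef_pos: [0.4357, -0.1574, 0.1326]
orientation: [2.22, 2.219, 0.002]
ft_force: [-0.1, -0.2, 0.1]
opening: 1.0
gripper_force: 0.0
```

```bash
python3 - <<'E'
from h import *
p=snap("wrist");print(status.sense()["eef_pos"],circ(p,(.435,-.156,.07),.023,.02,.0015),circ(p,(.467,-.08,.07),.023))
E
```

```text
[ 0.43612619 -0.15765122  0.13268777] (array([ 0.4352, -0.1542]), np.float64(38.0)) (array([ 0.463 , -0.0787]), np.float64(45.6))
```

{"api": "arm_command", "payload": {"moves": [[[0,0.01,-0.15,0,0,0],[0,0.01,-0.3,0,0,0],[0,0.01,-0.385,0,0,0],[0,0.01,-0.385,0,0,0],[0,0.01,-0.385,0,0,0],[0,0.01,-0.385,0,0,0]]]}}

```text
t: 10.0
eef_pos: [0.4356, -0.1547, 0.0365]
orientation: [2.22, 2.219, 0.003]
ft_force: [0.3, 1.6, 0.8]
opening: 0.999
gripper_force: 0.0
```

{"api": "arm_command", "payload": {"moves": [[[0,0,0,0,0,0],[0,0,0,0,0,0],[0,0,0,0,0,0],[0,0,0,0,0,0],[0,0,0,0,0,0],[0,0,0,0,0,0],[0,0,0,0,0,0],[0,0,0,0,0,0]]], "grip": -0.1}}

```text
t: 10.8
eef_pos: [0.4341, -0.1541, 0.0358]
orientation: [2.221, 2.221, 0.001]
ft_force: [-0.9, 0.3, 7.5]
opening: 0.534
gripper_force: 19.5
```

{"api": "arm_command", "payload": {"moves": [[[0,0,0.2,0,0,0],[0,0,0.4,0,0,0],[0,0,0.62,0,0,0],[0.2,-0.1,0.64,0,0,-0.01],[0.36,-0.18,0.64,0,0,-0.02],[0.54,-0.27,0.64,0,0,-0.026],[0.68,-0.33,0.64,0,0,-0.026],[0.717,-0.352,0.64,0,0,-0.026],[0.717,-0.352,0.64,0,0,-0.026],[0.717,-0.352,0.64,0,0,-0.026],[0.717,-0.352,0.64,0,0,-0.026],[0.717,-0.352,0.64,0,0,-0.026]]]}}

```text
t: 12.0
eef_pos: [0.612, -0.2414, 0.1954]
orientation: [-2.31, -2.129, -0.0]
ft_force: [-0.2, 0.0, -1.4]
opening: 0.536
gripper_force: 21.8
```

```bash
python3 - <<'E'
from h import *
s=status.sense();p=snap("wrist");e=s["eef_pos"];print(e,s["gripper_force"])
print("cap in hand",circ(p,(e[0],e[1],e[2]+.034),.023))
for X in((.6176,-.18,.063),): print("floor",circ(p,X,.020))
E
```

```text
[ 0.61203954 -0.24141546  0.19539077] 21.797732498180835
cap in hand (array([ 0.6125, -0.2414]), np.float64(57.2))
floor (array([ 0.6181, -0.18  ]), np.float64(60.0))
```

{"api": "arm_command", "payload": {"moves": [[[0.003,-0.003,-0.08,0,0,0],[0.003,-0.003,-0.14,0,0,0],[0.003,-0.003,-0.2,0,0,0],[0.003,-0.003,-0.26,0,0,0],[0.003,-0.003,-0.31,0,0,0],[0.003,-0.003,-0.35,0,0,0],[0.003,-0.003,-0.375,0,0,0],[0.003,-0.003,-0.386,0,0,0],[0.003,-0.003,-0.386,0,0,0],[0.003,-0.003,-0.386,0,0,0]]]}}

```text
t: 13.05
eef_pos: [0.6142, -0.243, 0.099]
orientation: [2.31, 2.128, 0.001]
ft_force: [-0.4, 0.9, -1.4]
opening: 0.535
gripper_force: 21.9
```

{"api": "arm_command", "payload": {"moves": [[[0,0,-0.002,0,0,0],[0,0,0,0,0,0],[0,0,0,0,0,0],[0,0,0,0,0,0],[0,0,0,0,0,0],[0,0,0.05,0,0,0],[0,0,0.15,0,0,0],[0,0,0.3,0,0,0],[0,0,0.4,0,0,0],[-0.15,0.1,0.4,0,0,0],[-0.3,0.22,0.4,0,0,0.01],[-0.45,0.34,0.35,0,0,0.02],[-0.6,0.5,0.25,0,0,0.026],[-0.6,0.655,0.15,0,0,0.026],[-0.6,0.655,0.13,0,0,0.026],[-0.6,0.655,0.13,0,0,0.026],[-0.6,0.655,0.13,0,0,0.026]]], "grip": 1}}

```text
t: 14.75
eef_pos: [0.4648, -0.08, 0.132]
orientation: [2.221, 2.219, 0.001]
ft_force: [-0.1, -0.1, 0.8]
opening: 1.001
gripper_force: 0.0
```

```bash
python3 - <<'E'
from h import *
p=snap("wrist");print(status.sense()["eef_pos"],circ(p,(.466,-.08,.07),.023,.02,.0015));save(p,"pics/w4.png",None,1.2)
E
```

```text
[ 0.46504499 -0.08034816  0.13213986] (array([ 0.4664, -0.078 ]), np.float64(42.8))
```

View pics/w4.png

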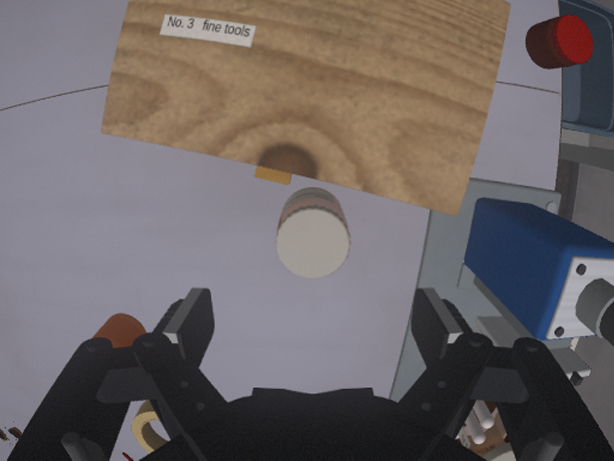

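The remaining jar's cap is at (313,242), 3 cm short of the wooden box, and the gripper fits.

{"api": "arm_command", "payload": {"moves": [[[0.004,0.006,-0.15,0,0,0],[0.004,0.006,-0.3,0,0,0],[0.004,0.006,-0.384,0,0,0],[0.004,0.006,-0.384,0,0,0],[0.004,0.006,-0.384,0,0,0],[0.004,0.006,-0.384,0,0,0]]]}}

```text
t: 15.4
eef_pos: [0.4662, -0.0782, 0.0365]
orientation: [2.221, 2.219, 0.003]
ft_force: [0.3, -0.8, 0.2]
opening: 1.004
gripper_force: 0.0
```

{"api": "arm_command", "payload": {"moves": [[[0,0,0,0,0,0],[0,0,0,0,0,0],[0,0,0,0,0,0],[0,0,0,0,0,0],[0,0,0,0,0,0],[0,0,0,0,0,0],[0,0,0,0,0,0],[0,0,0,0,0,0]]], "grip": -0.1}}

```text
t: 16.2
eef_pos: [0.4653, -0.0775, 0.0358]
orientation: [2.221, 2.221, 0.001]
ft_force: [-0.9, -0.3, 7.5]
opening: 0.538
gripper_force: 19.6
```

{"api": "arm_command", "payload": {"moves": [[[0,0,0.2,0,0,0],[0,0,0.4,0,0,0],[0,-0.1,0.6,0,0,0],[0.1,-0.25,0.68,0,0,-0.01],[0.25,-0.4,0.68,0,0,-0.02],[0.4,-0.41,0.68,0,0,-0.026],[0.58,-0.41,0.68,0,0,-0.026],[0.615,-0.41,0.68,0,0,-0.026],[0.615,-0.41,0.68,0,0,-0.026],[0.615,-0.41,0.68,0,0,-0.026],[0.615,-0.41,0.68,0,0,-0.026],[0.615,-0.41,0.68,0,0,-0.026]]]}}

```text
t: 17.4
eef_pos: [0.6174, -0.1802, 0.2053]
orientation: [-2.311, -2.128, 0.0]
ft_force: [-0.4, -0.6, -1.3]
opening: 0.539
gripper_force: 22.1
```

```bash
python3 - <<'E'
from h import *
import pickle
s=status.sense();p=snap("wrist");e=s["eef_pos"];print(e,s["gripper_force"])
print("cap in hand",circ(p,(e[0],e[1],e[2]+.034),.023))
p1=pickle.load(open("w1.pkl","rb"))
p0=dict(p1);T=np.eye(4);T[:3,:3]=R.from_rotvec([-2.2206,-2.22065,.00214]).as_matrix();T[:3,3]=[.67442,0,.23033];p0["W"]=T@p1["hand_eye"]
print("hub",tri([ray(p0,320/1.5625,470/1.5625),ray(p1,480/1.56,38/1.56)]))
save(p,"pics/w5.png",None,1.5)
E
```

```text
[ 0.61739921 -0.18020826  0.20533242] 22.089572804543423
cap in hand (array([ 0.6179, -0.1835]), np.float64(54.6))
hub (array([ 0.62552515, -0.09010538,  0.16591603]), [np.float64(0.0011381577785307742), np.float64(0.001138157778530789)])
```

View pics/w5.png

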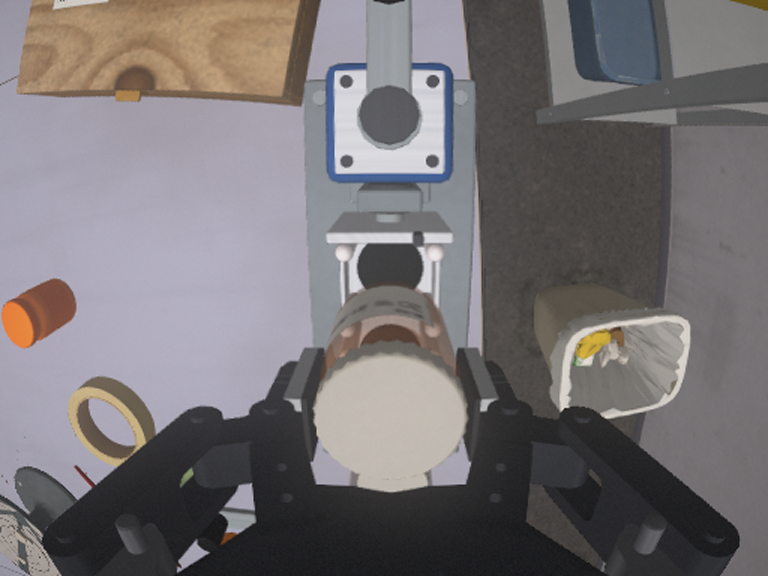

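Hub is at (390,117), its top at z≈0.166, and the held jar is 2–3 mm toward -y. I'll correct that while lowering into pocket 3.

{"api": "arm_command", "payload": {"moves": [[[0,0.01,-0.08,0,0,0],[0,0.01,-0.15,0,0,0],[0,0.01,-0.22,0,0,0],[0,0.01,-0.29,0,0,0],[0,0.01,-0.34,0,0,0],[0,0.01,-0.38,0,0,0],[0,0.01,-0.41,0,0,0],[0,0.01,-0.424,0,0,0],[0,0.01,-0.424,0,0,0],[0,0.01,-0.424,0,0,0]]]}}

```text
t: 18.45
eef_pos: [0.619, -0.1776, 0.0995]
orientation: [2.31, 2.128, 0.001]
ft_force: [0.8, -0.2, -0.3]
opening: 0.535
gripper_force: 22.1
```

{"api": "arm_command", "payload": {"moves": [[[0,0,0,0,0,0],[0,0,0,0,0,0],[0,0,0,0,0,0],[0,0,0,0,0,0],[0,0,0,0,0,0],[0,0,0.05,0,0,0],[0,0,0.15,0,0,0],[0,0,0.3,0,0,0],[0,0,0.5,0,0,0],[0,-0.1,0.7,0,0,0],[-0.1,-0.3,0.8,0,0,0],[-0.1,-0.4,0.8,0,0,0],[-0.1,-0.4,0.8,0,0,0],[-0.1,-0.4,0.8,0,0,0],[-0.1,-0.4,0.8,0,0,0]]], "grip": 1}}

```text
t: 19.95
eef_pos: [0.5938, -0.2759, 0.299]
orientation: [-2.308, -2.13, -0.001]
ft_force: [0.5, -0.8, 0.5]
opening: 0.996
gripper_force: 0.0
```

```bash
python3 - <<'E'
from h import *
import pickle
s=status.sense();p=snap("wrist");print(s["eef_pos"])
for X in((.618,-.18,.133),(.613,-.242,.133),(.608,-.304,.133)): print("cap",circ(p,X,.023))
save(p,"pics/w6.png",None,1.5);pickle.dump(p,open("w6.pkl","wb"))
E
```

```text
[ 0.59383869 -0.27593666  0.29900633]
cap (array([ 0.6195, -0.18  ]), np.float64(55.9))
cap (array([ 0.6148, -0.2448]), np.float64(56.3))
cap (array([ 0.6087, -0.3035]), np.float64(58.1))
```

View pics/w6.png

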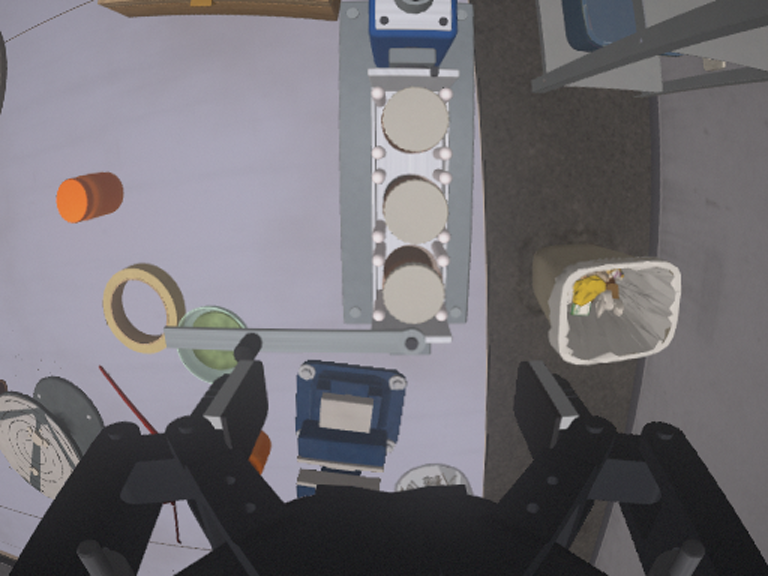

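All three caps sit in their pockets at (415,119), (415,210) and (412,293), with the keeper pivot at (411,341) and its knob at (247,346).

```bash
python3 - <<'E'
from h import *
import pickle
p1=pickle.load(open("w1.pkl","rb"));p6=pickle.load(open("w6.pkl","rb"))
a=1.56;b=1.5
print("pivot",tri([ray(p1,443/a,373/a),ray(p6,411/b,341/b)]))
print("knobtop",tri([ray(p1,284/a,358/a),ray(p6,242/b,346/b)]))
print("tip mid",tri([ray(p1,206/a,351/a),ray(p6,166/b,337/b)]))
d=vision.silhouettes
pv=atz(p6,411/b,341/b,.143);tp=atz(p6,166/b,337/b,.1415);print(pv,tp,np.linalg.norm(tp-pv))
k=pv+(tp-pv)/np.linalg.norm(tp-pv)*.12
for z in(.1415,.1675): print(z,proj(p6,[k[0],k[1],z])*b, k)
E
```

```text
pivot (array([ 0.60481776, -0.33012227,  0.15699345]), [np.float64(0.0001930875613061056), np.float64(0.00019308756130617758)])
knobtop (array([ 0.47967724, -0.32669561,  0.14767638]), [np.float64(0.0029146070659274103), np.float64(0.0029146070659272594)])
tip mid (array([ 0.41079118, -0.32174829,  0.14254769]), [np.float64(0.00023793979451216363), np.float64(0.00023793979451222733)])
[ 0.60512485 -0.33620602  0.143     ] [ 0.41027399 -0.32192491  0.1415    ] 0.19537926570036906
0.1415 [252.11318165 339.40956873] [ 0.48544939 -0.3274347   0.14207871]
0.1675 [241.94171602 354.05456396] [ 0.48544939 -0.3274347   0.14207871]
```

{"api": "arm_command", "payload": {"moves": [[[-0.15,-0.1,-0.1,0,0,0],[-0.3,-0.2,-0.2,0,0,0],[-0.433,-0.202,-0.3,0,0,0],[-0.433,-0.202,-0.4,0,0,0],[-0.433,-0.202,-0.5,0,0,0],[-0.433,-0.202,-0.56,0,0,0],[-0.433,-0.202,-0.6,0,0,0],[-0.433,-0.202,-0.604,0,0,0],[-0.433,-0.202,-0.604,0,0,0],[-0.433,-0.202,-0.604,0,0,0]]]}}

```text
t: 21.0
eef_pos: [0.486, -0.3281, 0.149]
orientation: [2.309, 2.128, 0.001]
ft_force: [0.2, -0.1, 0.4]
opening: 1.001
gripper_force: 0.0
```

{"api": "arm_command", "payload": {"moves": [[[0,0,0,0,0,0],[0,0,0,0,0,0],[0,0,0,0,0,0],[0,0,0,0,0,0],[0,0,0,0,0,0],[0,0,0,0,0,0],[0,0,0,0,0,0],[0,0,0,0,0,0],[0,0,0,0,0,0],[0,0,0,0,0,0]]], "grip": -1}}

```text
t: 22.0
eef_pos: [0.4845, -0.328, 0.1479]
orientation: [-2.31, -2.128, 0.001]
ft_force: [-6.1, 1.4, 2.6]
opening: 0.172
gripper_force: 21.1
```

```bash
python3 - <<'E'
from h import *
s=status.sense();e=s["eef_pos"];print(e,s["opening"],s["gripper_force"],s["ft_force"])
c0=np.array([.4855,-.3275]);
for pv in((.605,-.336),(.606,-.336)):
  pv=np.array(pv);v=e[:2]-pv;r=np.hypot(*v);a0=np.arctan2(v[1],v[0]);print(r,np.degrees(a0))
  a1=np.radians(85.3)
  print([[round(float(x),3) for x in (np.array([r*np.cos(t)-v[0],r*np.sin(t)-v[1]])/.25)] for t in np.linspace(a0,a1,13)[1:]])
E
```

```text
[ 0.48452627 -0.32797099  0.14792795] 0.17227143190365787 21.143157184123993 [-6.09931115  1.43028914  2.64107804]
0.12074098286984344 176.18714460084715
[[0.008, 0.063], [0.025, 0.125], [0.05, 0.184], [0.082, 0.239], [0.121, 0.289], [0.167, 0.334], [0.218, 0.372], [0.273, 0.403], [0.332, 0.427], [0.394, 0.443], [0.458, 0.45], [0.521, 0.449]]
0.12173878760485803 176.2184414626747
[[0.008, 0.064], [0.025, 0.126], [0.05, 0.185], [0.083, 0.241], [0.122, 0.292], [0.168, 0.337], [0.219, 0.375], [0.275, 0.407], [0.335, 0.431], [0.398, 0.447], [0.461, 0.454], [0.526, 0.453]]
```

{"api": "arm_command", "payload": {"moves": [[[0.008,0.063,0,0,0,0],[0.025,0.125,0,0,0,0],[0.05,0.184,0,0,0,0],[0.082,0.239,0,0,0,0],[0.121,0.289,0,0,0,0],[0.167,0.334,0,0,0,0],[0.167,0.334,0,0,0,0],[0.167,0.334,0,0,0,0]]], "newtons": 30}}

```text
t: 22.8
eef_pos: [0.5267, -0.2396, 0.1475]
orientation: [-2.302, -2.128, -0.003]
ft_force: [-5.1, 10.5, 5.2]
opening: 0.172
gripper_force: 30.7
```

{"api": "arm_command", "payload": {"moves": [[[0.054,0.057,0,0,0,0],[0.113,0.088,0,0,0,0],[0.176,0.112,0,0,0,0],[0.241,0.125,0,0,0,0],[0.3,0.13,0,0,0,0],[0.347,0.128,0,0,0,0],[0.347,0.128,0,0,0,0],[0.347,0.128,0,0,0,0],[0.347,0.128,0,0,0,0]]]}}

```text
t: 23.7
eef_pos: [0.6165, -0.2055, 0.1482]
orientation: [-2.302, -2.133, -0.011]
ft_force: [1.8, 11.9, 3.6]
opening: 0.157
gripper_force: 29.9
```

{"api": "arm_command", "payload": {"moves": [[[0,0,0,0,0,0],[0,0,0,0,0,0],[0,0,0,0,0,0],[0,0,0,0,0,0],[0,0,0.05,0,0,0],[0,0,0.15,0,0,0],[-0.02,0,0.3,0,0,0],[-0.1,-0.1,0.5,0,0,0],[-0.1,-0.28,0.6,0,0,0],[-0.1,-0.28,0.6,0,0,0],[-0.1,-0.28,0.6,0,0,0],[-0.1,-0.28,0.6,0,0,0]]], "grip": 0.4}}

```text
t: 24.9
eef_pos: [0.5887, -0.2814, 0.2975]
orientation: [-2.309, -2.128, -0.001]
ft_force: [-0.6, 0.2, -0.3]
opening: 0.703
gripper_force: 0.0
```

```bash
python3 - <<'E'
from h import *
import pickle
s=status.sense();p=snap("wrist");print(s["eef_pos"],s["orientation"],s["joint_pos"].round(2))
save(p,"pics/w7.png",None,1.5);pickle.dump(p,open("w7.pkl","wb"))
E
```

```text
[ 0.58873759 -0.28140523  0.29754352] [-2.30891058e+00 -2.12849672e+00 -6.52159893e-04] [ 0.22  0.39  0.18  1.54 -0.07  1.21  0.33]
```

View pics/w7.png

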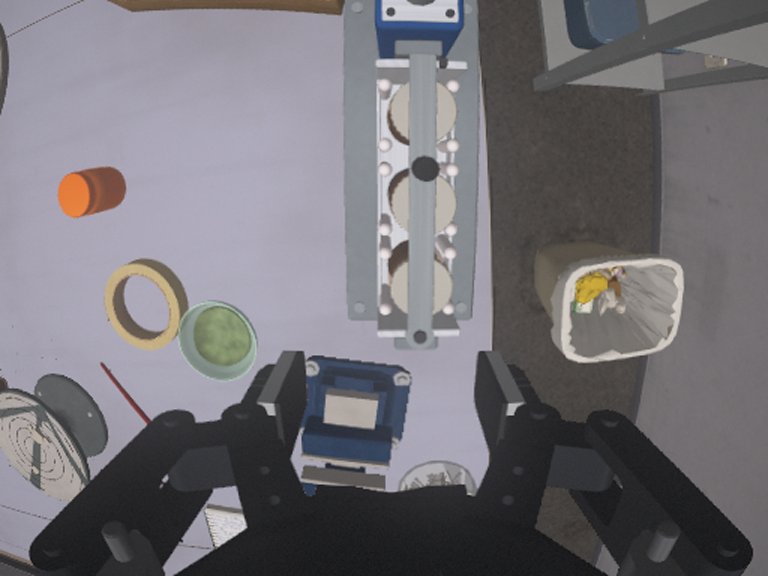

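```bash
python3 - <<'E'
from h import *
import pickle
p=pickle.load(open("w7.pkl","rb"));p6=pickle.load(open("w6.pkl","rb"));b=1.5
a=atz(p,420/b,337/b,.143);e=atz(p,424.5/b,56/b,.1415);k=atz(p,425/b,168/b,.1675)
print(a,e,k,np.degrees(np.arctan2(e[1]-a[1],e[0]-a[0])),np.linalg.norm(e-a),np.linalg.norm((k-a)[:2]))
for X in((.618,-.18,.133),(.613,-.242,.133),(.608,-.304,.133)): print("pocket angle check",circ(p6,X,.023))
E
```

```text
[ 0.60657638 -0.33840161  0.143     ] [ 0.62338368 -0.14290341  0.1415    ] [ 0.61582063 -0.21794195  0.1675    ] 85.08626952280372 0.1962250791276756 0.1208138469774912
pocket angle check (array([ 0.6195, -0.18  ]), np.float64(55.9))
pocket angle check (array([ 0.6148, -0.2448]), np.float64(56.3))
pocket angle check (array([ 0.6087, -0.3035]), np.float64(58.1))
```

The keeper lies along the row at 85.1° (the row is at 85.3°), so it is shut, with its knob at (425,168). Next I'll look at the crank.

{"api": "arm_command", "payload": {"moves": [[[0.03,0.18,0.08,0,0,0],[0.07,0.36,0.08,0,0,0],[0.11,0.54,0.08,0,0,0],[0.14,0.72,0.08,0,0,0.0],[0.14,0.72,0.08,0,0,0],[0.14,0.72,0.08,0,0,0],[0.14,0.72,0.08,0,0,0]]]}}

```text
t: 25.65
eef_pos: [0.6233, -0.1028, 0.3173]
orientation: [-2.31, -2.128, 0.002]
ft_force: [-0.3, 0.6, 0.7]
opening: 0.7
gripper_force: 0.0
```

```bash
python3 - <<'E'
from h import *
import pickle
s=status.sense();p=snap("wrist");print(s["eef_pos"],s["joint_pos"].round(2))
save(p,"pics/w8.png",None,1.5);pickle.dump(p,open("w8.pkl","wb"))
E
```

```text
[ 0.62327047 -0.10280685  0.31728289] [-0.02  0.34  0.12  1.56 -0.04  1.24  0.02]
```

View pics/w8.png

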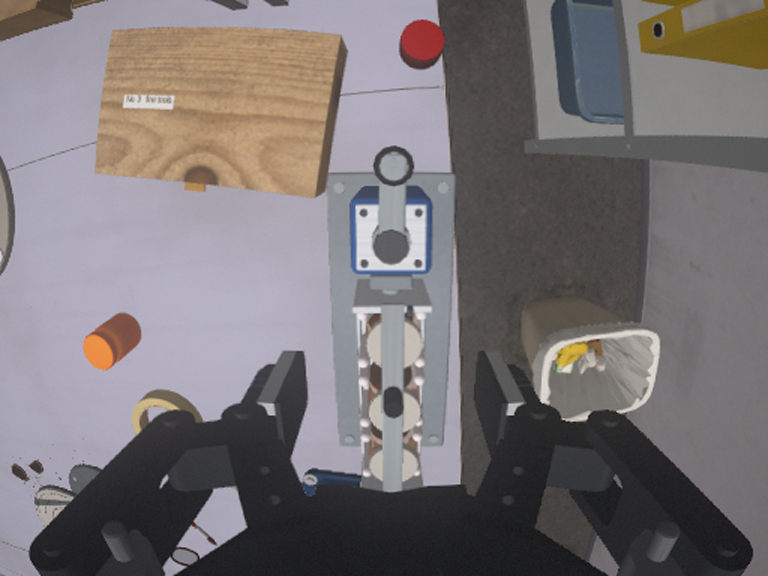

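```bash
python3 - <<'E'
from h import *
import pickle
p=pickle.load(open("w8.pkl","rb"));b=1.5;p1=pickle.load(open("w1.pkl","rb"))
p0=dict(p1);T=np.eye(4);T[:3,:3]=R.from_rotvec([-2.2206,-2.22065,.00214]).as_matrix();T[:3,3]=[.67442,0,.23033];p0["W"]=T@p1["hand_eye"]
a=1.5625
h=tri([ray(p0,320/a,472/a),ray(p1,480/1.56,38/1.56),ray(p,391/b,246/b)]);print("hub",h)
k=tri([ray(p0,308/a,392/a),ray(p,394/b,165/b)]);print("knobtop?",k)
for z in(.165,.19,.21): 
    K=atz(p,394/b,165.5/b,z);H=atz(p,391/b,246/b,.166);print(z,K,np.linalg.norm((K-H)[:2]),np.degrees(np.arctan2(*(K-H)[1::-1])))
    print("proj in wrist0 800:",proj(p0,K)*a)
E
```

```text
hub (array([ 0.62549122, -0.09052591,  0.16716712]), [np.float64(0.0013324494966740169), np.float64(0.001316692849612247), np.float64(3.806045621790316e-05)])
knobtop? (array([ 0.62943173, -0.03555318,  0.17573833]), [np.float64(0.0025655060031349046), np.float64(0.0025655060031350286)])
0.165 [ 0.63177284 -0.03727397  0.165     ] 0.053897352319601056 83.25750216547779
proj in wrist0 800: [321.36897802 387.15705435]
0.19 [ 0.63165113 -0.0365853   0.19      ] 0.054567343304202 83.46930876329058
proj in wrist0 800: [312.09872408 410.93830823]
0.21 [ 0.63155377 -0.03603437  0.21      ] 0.05510386124504446 83.63504386042393
proj in wrist0 800: [303.34948935 433.62592448]
```

The crank knob is at (394,166) and the hub at (391,246): radius 54.6 mm against the 55 given, in line with the row. Gripping the knob.

{"api": "arm_command", "payload": {"moves": [[[0.015,0.13,-0.1,0,0,0],[0.03,0.267,-0.2,0,0,0],[0.03,0.267,-0.27,0,0,0],[0.03,0.267,-0.3,0,0,0],[0.03,0.267,-0.4,0,0,0],[0.03,0.267,-0.5,0,0,0],[0.03,0.267,-0.568,0,0,0],[0.03,0.267,-0.568,0,0,0],[0.03,0.267,-0.568,0,0,0]]]}}

```text
t: 26.6
eef_pos: [0.6316, -0.0375, 0.1769]
orientation: [2.312, 2.125, 0.0]
ft_force: [-0.4, -0.2, 1.0]
opening: 0.701
gripper_force: 0.0
```

{"api": "arm_command", "payload": {"moves": [[[0,0,0,0,0,0],[0,0,0,0,0,0],[0,0,0,0,0,0],[0,0,0,0,0,0],[0,0,0,0,0,0],[0,0,0,0,0,0],[0,0,0,0,0,0],[0,0,0,0,0,0]]], "grip": -1, "newtons": 40}}

```text
t: 27.4
eef_pos: [0.6316, -0.0359, 0.1773]
orientation: [2.31, 2.128, 0.001]
ft_force: [-2.2, -0.6, 5.2]
opening: 0.258
gripper_force: 39.0
```

{"api": "arm_command", "payload": {"moves": [[[0.067,-0.016,0,0,0,0],[0.125,-0.052,0,0,0,0],[0.17,-0.105,0,0,0,0],[0.196,-0.169,0,0,0,0],[0.201,-0.237,0,0,0,0]]]}}

```text
t: 27.9
eef_pos: [0.6796, -0.0928, 0.177]
orientation: [-2.304, -2.127, 0.002]
ft_force: [-14.9, 8.3, 13.8]
opening: 0.26
gripper_force: 40.1
```

{"api": "arm_command", "payload": {"moves": [[[-0.02,-0.067,0,0,0,0],[-0.056,-0.126,0,0,0,0],[-0.109,-0.17,0,0,0,0],[-0.172,-0.196,0,0,0,0],[-0.241,-0.202,0,0,0,0]]]}}

```text
t: 28.4
eef_pos: [0.6241, -0.1456, 0.1775]
orientation: [2.306, 2.126, 0.008]
ft_force: [6.6, 2.2, -0.5]
opening: 0.255
gripper_force: 39.2
```

{"api": "arm_command", "payload": {"moves": [[[-0.067,0.017,0,0,0,0],[-0.126,0.053,0,0,0,0],[-0.17,0.105,0,0,0,0],[-0.196,0.169,0,0,0,0],[-0.201,0.238,0,0,0,0],[-0.185,0.305,0,0,0,0],[-0.149,0.363,0,0,0,0],[-0.096,0.408,0,0,0,0],[-0.033,0.434,0,0,0,0],[0.036,0.439,0,0,0,0],[0.103,0.423,0,0,0,0],[0.161,0.387,0,0,0,0],[0.206,0.334,0,0,0,0],[0.232,0.27,0,0,0,0],[0.237,0.202,0,0,0,0],[0.221,0.135,0,0,0,0],[0.185,0.076,0,0,0,0],[0.132,0.032,0,0,0,0],[0.069,0.006,0,0,0,0],[0,0,0,0,0,0]]]}}

```text
t: 30.4
eef_pos: [0.6242, -0.1456, 0.1775]
orientation: [2.306, 2.126, 0.008]
ft_force: [7.7, 1.8, -0.3]
opening: 0.256
gripper_force: 39.6
```

{"api": "arm_command", "payload": {"moves": [[[-0.067,0.017,0,0,0,0],[-0.126,0.053,0,0,0,0],[-0.17,0.105,0,0,0,0],[-0.196,0.169,0,0,0,0],[-0.201,0.238,0,0,0,0],[-0.185,0.305,0,0,0,0],[-0.149,0.363,0,0,0,0],[-0.096,0.408,0,0,0,0],[-0.033,0.434,0,0,0,0],[0.036,0.439,0,0,0,0],[0.103,0.423,0,0,0,0],[0.161,0.387,0,0,0,0],[0.206,0.334,0,0,0,0],[0.232,0.27,0,0,0,0],[0.237,0.202,0,0,0,0],[0.221,0.135,0,0,0,0],[0.185,0.076,0,0,0,0],[0.132,0.032,0,0,0,0],[0.069,0.006,0,0,0,0],[0,0,0,0,0,0]]]}}

```text
t: 32.4
eef_pos: [0.6241, -0.1456, 0.1775]
orientation: [2.306, 2.126, 0.008]
ft_force: [7.4, 2.6, -0.9]
opening: 0.254
gripper_force: 39.9
```

{"api": "arm_command", "payload": {"moves": [[[-0.067,0.017,0,0,0,0],[-0.126,0.053,0,0,0,0],[-0.17,0.105,0,0,0,0],[-0.196,0.169,0,0,0,0],[-0.201,0.238,0,0,0,0],[-0.185,0.305,0,0,0,0],[-0.149,0.363,0,0,0,0],[-0.096,0.408,0,0,0,0],[-0.045,0.43,0,0,0,0],[0,0.439,0,0,0,0],[0.03,0.439,0,0,0,0],[0.04,0.439,0,0,0,0],[0.04,0.439,0,0,0,0],[0.04,0.439,0,0,0,0],[0.04,0.439,0,0,0,0]]]}}

```text
t: 33.9
eef_pos: [0.6317, -0.0359, 0.1773]
orientation: [2.31, 2.128, 0.001]
ft_force: [-2.6, 0.4, 6.9]
opening: 0.256
gripper_force: 40.6
```

{"api": "arm_command", "payload": {"moves": [[[0,0,0,0,0,0],[0,0,0,0,0,0],[0,0,0,0,0,0],[0,0,0,0,0,0],[0,0,0.1,0,0,0],[0,0,0.25,0,0,0],[0,0,0.42,0,0,0],[-0.03,-0.18,0.49,0,0,0],[-0.06,-0.36,0.49,0,0,0],[-0.1,-0.54,0.49,0,0,0],[-0.13,-0.72,0.49,0,0,0],[-0.15,-0.9,0.49,0,0,0],[-0.16,-0.98,0.49,0,0,0],[-0.16,-0.98,0.49,0,0,0],[-0.16,-0.98,0.49,0,0,0],[-0.16,-0.98,0.49,0,0,0]]], "grip": 0.4, "newtons": 30}}

```text
t: 35.5
eef_pos: [0.5919, -0.2787, 0.2984]
orientation: [-2.307, -2.131, -0.001]
ft_force: [-0.3, 0.8, -0.2]
opening: 0.703
gripper_force: 0.0
```

```bash
python3 - <<'E'
from h import *
import pickle
s=status.sense();p=snap("wrist");print(s["eef_pos"])
save(p,"pics/w9.png",None,1.5);pickle.dump(p,open("w9.pkl","wb"))
K=np.array([.6158,-.218,.1675])
print("knob proj if shut",proj(p,K)*1.5, "knob circ",circ(p,K,.008,.01))
E
```

```text
[ 0.59194978 -0.2786818   0.29836347]
knob proj if shut [420.02715473 172.89761759] knob circ (array([ 0.6185, -0.2172]), np.float64(60.0))
```

View pics/w9.png

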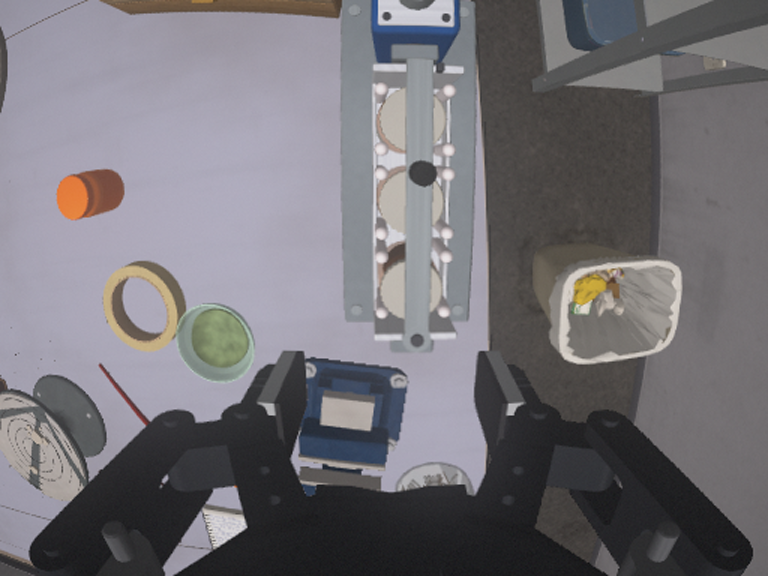

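```bash
python3 - <<'E'
from h import *
import pickle
L=lambda n:pickle.load(open(n+".pkl","rb"))
p7,p8,p9,p6,p1=map(L,("w7","w8","w9","w6","w1"))
print("knob top",tri([ray(p7,425/1.5,168/1.5),ray(p9,423/1.5,173/1.5),ray(p8,393/1.5,395/1.5)]))
print("pivot",tri([ray(p7,420/1.5,337/1.5),ray(p9,417/1.5,341/1.5),ray(p6,411/1.5,341/1.5),ray(p1,443/1.56,373/1.56)]))
for p in(p8,):
  for X in((.616,-.218),(.616,-.206)): print([ (proj(p,[*X,z])*1.5).round() for z in(.1415,.1675,.175)])
E
```

```text
knob top (array([ 0.61784025, -0.21893511,  0.14388602]), [np.float64(0.00029881297041721856), np.float64(0.0014500629213167618), np.float64(0.0011586627361349214)])
pivot (array([ 0.60654898, -0.33989934,  0.13822128]), [np.float64(0.0005834615927918795), np.float64(0.0017114017531592084), np.float64(0.0019517663167167717), np.float64(0.0003104625924201097)])
[array([392., 393.]), array([392., 410.]), array([392., 415.])]
[array([391., 380.]), array([391., 397.]), array([391., 402.])]
```

{"api": "arm_command", "payload": {"moves": [[[0.05,0.13,-0.1,0,0,0],[0.103,0.25,-0.2,0,0,0],[0.103,0.25,-0.35,0,0,0],[0.103,0.25,-0.45,0,0,0],[0.103,0.25,-0.55,0,0,0],[0.103,0.25,-0.6,0,0,0],[0.103,0.25,-0.6,0,0,0],[0.103,0.25,-0.6,0,0,0],[0.103,0.25,-0.6,0,0,0]]]}}

```text
t: 36.45
eef_pos: [0.6181, -0.2184, 0.1503]
orientation: [2.308, 2.128, 0.002]
ft_force: [-0.2, -0.2, 0.6]
opening: 0.701
gripper_force: 0.0
```

{"api": "arm_command", "payload": {"moves": [[[0,0,0,0,0,0],[0,0,0,0,0,0],[0,0,0,0,0,0],[0,0,0,0,0,0],[0,0,0,0,0,0],[0,0,0,0,0,0],[0,0,0,0,0,0],[0,0,0,0,0,0]]], "grip": -1, "newtons": 30}}

```text
t: 37.25
eef_pos: [0.617, -0.2183, 0.1491]
orientation: [2.31, 2.129, 0.0]
ft_force: [-1.6, 0.6, 5.9]
opening: 0.171
gripper_force: 29.3
```

{"api": "arm_command", "payload": {"moves": [[[-0.071,0,0,0,0,0.047],[-0.142,-0.009,0,0,0,0.094],[-0.21,-0.03,0,0,0,0.142],[-0.274,-0.06,0,0,0,0.189],[-0.333,-0.099,0,0,0,0.236],[-0.333,-0.099,0,0,0,0.236]]]}}

```text
t: 37.85
eef_pos: [0.5312, -0.2426, 0.1488]
orientation: [-1.377, -2.82, -0.001]
ft_force: [-6.5, 5.2, 9.1]
opening: 0.171
gripper_force: 29.8
```

{"api": "arm_command", "payload": {"moves": [[[-0.053,-0.048,0,0,0,0.047],[-0.099,-0.103,0,0,0,0.094],[-0.135,-0.164,0,0,0,0.142],[-0.162,-0.23,0,0,0,0.189],[-0.179,-0.299,0,0,0,0.236],[-0.185,-0.342,0,0,0,0.264],[-0.185,-0.342,0,0,0,0.264],[-0.185,-0.342,0,0,0,0.264]]]}}

```text
t: 38.65
eef_pos: [0.4846, -0.3299, 0.1478]
orientation: [-0.132, -3.134, 0.0]
ft_force: [-6.6, -0.7, 2.1]
opening: 0.172
gripper_force: 29.3
```

{"api": "arm_command", "payload": {"moves": [[[0,0,0,0,0,0],[0,0,0,0,0,0],[0,0,0,0,0,0],[0,0,0,0,0,0],[0,0,0.1,0,0,0],[0,0,0.3,0,0,-0.047],[0,0.05,0.5,0,0,-0.094],[0.02,0.2,0.7,0,0,-0.14],[0.04,0.4,0.7,0,0,-0.188],[0.06,0.55,0.7,0,0,-0.235],[0.08,0.7,0.7,0,0,-0.282],[0.1,0.85,0.7,0,0,-0.329],[0.12,1,0.7,0,0,-0.376],[0.14,1,0.7,0,0,-0.423],[0.14,1,0.7,0,0,-0.474],[0.14,1,0.7,0,0,-0.474]]], "grip": 1, "newtons": 20}}

```text
t: 40.25
eef_pos: [0.5227, -0.0777, 0.3236]
orientation: [2.225, 2.218, 0.0]
ft_force: [-0.3, -0.1, 0.7]
opening: 1.001
gripper_force: 0.0
```

{"api": "arm_command", "payload": {"moves": [[[0,0.2,0.1,0,0,0],[0,0.4,0.1,0,0,0],[0,0.6,0.1,0,0,0],[0,0.8,0.1,0,0,0],[0,0.9,0.1,0,0,0],[0,0.9,0.1,0,0,0],[0,0.9,0.1,0,0,0]]]}}

```text
t: 40.95
eef_pos: [0.5224, 0.1471, 0.3485]
orientation: [2.219, 2.223, -0.0]
ft_force: [0.4, -1.2, -0.3]
opening: 1.0
gripper_force: 0.0
```

```bash
python3 - <<'E'
from h import *
import pickle
s=status.sense();p=snap("wrist");print(s["eef_pos"],s["joint_pos"].round(2))
save(p,"pics/w10.png",None,1.5);pickle.dump(p,open("w10.pkl","wb"))
E
```

```text
[0.52238355 0.14706432 0.34848331] [-0.08  0.19 -0.36  1.7   0.07  1.27 -0.45]
```

View pics/w10.png

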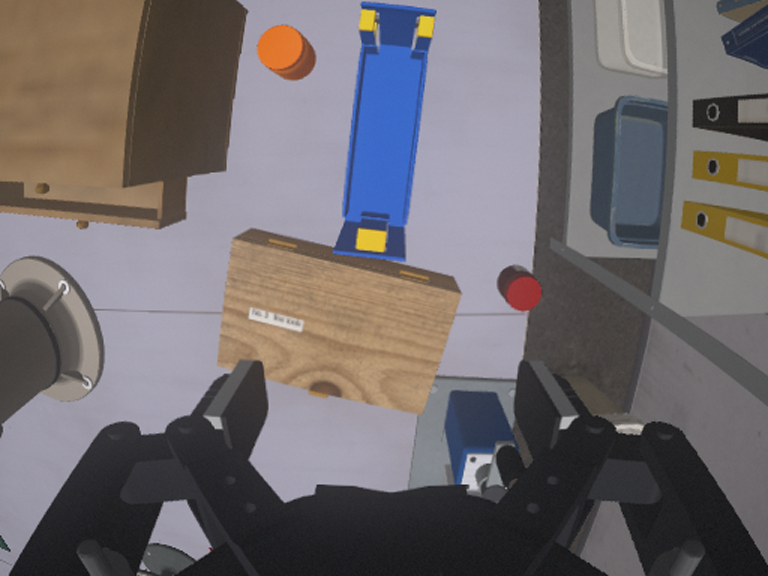

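The blue tray's two-lug end is at the top, lugs (367,25) and (425,27), and its single lug is at (370,240). Rim corners are about (361,4), (437,12), (335,252) and (404,260).

```bash
cat > t.py <<'E'
from h import *
import pickle
p=pickle.load(open("w10.pkl","rb"));b=1.5
A=[atz(p,u/b,v/b,.127) for u,v in((361,4),(437,12),(335,252),(404,260))]
for a in A: print(a.round(4))
print("len",np.linalg.norm((A[0]+A[1]-A[2]-A[3])/2),"w",np.linalg.norm(A[0]-A[1]),np.linalg.norm(A[2]-A[3]),"centre",(sum(A)/4).round(4))
d=(A[0]+A[1]-A[2]-A[3]);print("axis deg",np.degrees(np.arctan2(d[1],d[0])))
L=[atz(p,u/b,v/b,.116) for u,v in((369,15),(427,17),(371,232))]
print("lugs",[x.round(4) for x in L])
hsv=cv2.cvtColor(p["frame"],cv2.COLOR_RGB2HSV);m=((hsv[...,0]>105)&(hsv[...,0]<125)&(hsv[...,1]>120)).astype(np.uint8);m[180:]=0;m[:,330:]=0
n,l,st,c=cv2.connectedComponentsWithStats(m);i=1+st[1:,4].argmax();print(st[i],c[i])
ys,xs=np.where(l==i)
# wall extents per row -> x at z .072 (wall tops)
for r in(40,60,80,100,120,140):
    q=xs[ys==r]; 
    if len(q): print(r,q.min(),q.max(),atz(p,q.min()-.5,r,.072)[:2].round(4),atz(p,q.max()+.5,r,.072)[:2].round(4))
E
python3 t.py
```

```text
[0.4992 0.348  0.127 ]
[0.5607 0.3414 0.127 ]
[0.4769 0.1394 0.127 ]
[0.5349 0.1325 0.127 ]
len 0.2102016776566385 w 0.06184919059437097 0.05835015448664562 centre [0.5179 0.2403 0.127 ]
axis deg 83.4256784415174
lugs [array([0.5052, 0.3414, 0.116 ]), array([0.5534, 0.34  , 0.116 ]), array([0.5069, 0.1543, 0.116 ])]
[ 228    1   63  156 6134] [257.1025432  78.8493642]
40 239 284 [0.493  0.3104] [0.5566 0.3107]
60 237 282 [0.4903 0.2814] [0.5539 0.2815]
80 235 279 [0.4876 0.2528] [0.5498 0.2528]
100 232 277 [0.4833 0.2246] [0.5472 0.2245]
120 230 274 [0.4802 0.1964] [0.5433 0.1962]
140 229 271 [0.4783 0.1678] [0.5393 0.1677]
```

{"api": "arm_command", "payload": {"moves": [[[-0.01,0.18,-0.1,0,0,-0.02],[-0.02,0.33,-0.3,0,0,-0.036],[-0.02,0.372,-0.5,0,0,-0.036],[-0.02,0.372,-0.65,0,0,-0.036],[-0.02,0.372,-0.8,0,0,-0.036],[-0.02,0.372,-0.8,0,0,-0.036],[-0.02,0.372,-0.8,0,0,-0.036]]]}}

```text
t: 41.7
eef_pos: [0.5183, 0.2383, 0.1492]
orientation: [2.345, 2.09, -0.001]
ft_force: [0.4, -0.0, 0.9]
opening: 0.994
gripper_force: 0.0
```

```bash
python3 - <<'E'
from h import *
import pickle
s=status.sense();p=snap("wrist");print(s["eef_pos"],s["orientation"],s["joint_pos"].round(2))
pickle.dump(p,open("w11.pkl","wb"));cv2.imwrite("pics/w11raw.png",p["frame"][:,:,::-1])
hsv=cv2.cvtColor(p["frame"],cv2.COLOR_RGB2HSV)
m=((hsv[...,0]>100)&(hsv[...,0]<128)&(hsv[...,1]>110)).astype(np.uint8)
n,l,st,c=cv2.connectedComponentsWithStats(m);i=1+st[1:,4].argmax();print(st[i])
ys,xs=np.where(l==i)
for r in range(st[i][1]+5,st[i][1]+st[i][3],25):
    q=xs[ys==r]; print(r,q.min(),q.max(),atz(p,q.min()-.5,r,.072)[:2].round(4),atz(p,q.max()+.5,r,.072)[:2].round(4))
y=((hsv[...,0]>20)&(hsv[...,0]<35)&(hsv[...,1]>150)&(hsv[...,2]>120)).astype(np.uint8)
n,l,st,c=cv2.connectedComponentsWithStats(y)
for i in range(1,n):
    if st[i,4]>30: print("yellow",st[i],atz(p,*c[i],.113)[:2].round(4))
E
```

```text
[0.51829369 0.23826691 0.1492025 ] [ 2.34542509e+00  2.08962384e+00 -7.55482764e-04] [-0.25  0.43 -0.37  1.87  0.19  0.88 -0.83]
[  200    39   111   287 20930]
44 200 310 [0.4887 0.3616] [0.5693 0.3518]
69 236 277 [0.5128 0.3385] [0.543  0.3349]
94 215 298 [0.4953 0.3221] [0.5562 0.3149]
119 215 298 [0.4928 0.3037] [0.5543 0.2965]
144 216 298 [0.491 0.285] [0.5526 0.2778]
169 217 297 [0.4889 0.2659] [0.5501 0.2587]
194 218 296 [0.4866 0.246 ] [0.5478 0.2389]
219 219 295 [0.484  0.2251] [0.5454 0.218 ]
244 221 294 [0.4819 0.2026] [0.543  0.1956]
269 222 293 [0.4785 0.1781] [0.5405 0.1711]
294 225 290 [0.4764 0.1508] [0.5361 0.1441]
319 222 293 [0.468  0.1203] [0.537  0.1126]
yellow [283  49  25  31 692] [0.5513 0.3322]
yellow [204  50  26  31 713] [0.504  0.3374]
yellow [242 318  32  10 294] [0.5071 0.1501]
```

{"api": "arm_command", "payload": {"moves": [[[-0.004,0.01,-0.12,0,0,0],[-0.004,0.01,-0.24,0,0,0],[-0.004,0.01,-0.34,0,0,0],[-0.004,0.01,-0.4,0,0,0],[-0.004,0.01,-0.43,0,0,0],[-0.004,0.01,-0.43,0,0,0],[-0.004,0.01,-0.43,0,0,0]]]}}

```text
t: 42.45
eef_pos: [0.5176, 0.2425, 0.0425]
orientation: [2.343, 2.092, 0.004]
ft_force: [0.2, -0.2, 1.1]
opening: 1.0
gripper_force: 0.0
```

{"api": "arm_command", "payload": {"moves": [[[0,0,0,0,0,0],[0,0,0,0,0,0],[0,0,0,0,0,0],[0,0,0,0,0,0],[0,0,0,0,0,0],[0,0,0,0,0,0],[0,0,0,0,0,0]]], "grip": 0.1, "newtons": 35}}

```text
t: 43.15
eef_pos: [0.5172, 0.2424, 0.0422]
orientation: [2.343, 2.092, 0.003]
ft_force: [-1.9, -0.4, 7.2]
opening: 0.714
gripper_force: 38.7
```

{"api": "arm_command", "payload": {"moves": [[[0,0,0.04,0,0,0],[0,0,0.08,0,0,0],[0,0,0.14,0,0,0],[0,0,0.22,0,0,0],[0,0,0.32,0,0,0],[0,0,0.46,0,0,0],[0,0,0.6,0,0,0],[-0.02,-0.1,0.7,0,0,0.005],[-0.05,-0.25,0.72,0,0,0.01],[-0.1,-0.4,0.72,0,0,0.02],[-0.14,-0.55,0.72,0,0,0.03],[-0.17,-0.7,0.72,0,0,0.036],[-0.2,-0.85,0.72,0,0,0.036],[-0.22,-1,0.72,0,0,0.036],[-0.22,-1,0.72,0,0,0.036]]]}}

```text
t: 44.65
eef_pos: [0.4603, -0.0135, 0.2219]
orientation: [2.229, 2.211, -0.003]
ft_force: [0.9, -0.5, -2.4]
opening: 0.721
gripper_force: 38.8
```

```bash
python3 - <<'E'
from h import *
s=status.sense();print(s["eef_pos"],s["gripper_force"],s["opening"],s["joint_pos"].round(2))
for n in("scene",):
  p=snap(n)
  for t in("tray_a_mid","tray_b_mid"):
    for d in vision.silhouettes(p,t)[:4]:
      r=np.array(d["rect"])*[512,384,512,384];print(t,round(d["confidence"],2),r.round())
  cv2.imwrite("pics/s12.png",p["frame"][:,:,::-1])
E
```

```text
[ 0.4603086  -0.01353135  0.22190257] 38.80071580410004 0.7209199803746462 [ 0.16  0.15 -0.3   2.04  0.06  0.96 -0.17]
tray_a_mid 0.65 [193. 283.  65.  77.]
tray_b_mid 0.64 [253. 182.  65.  75.]
```

{"api": "arm_command", "payload": {"moves": [[[0,-0.15,0,0,0,0],[0,-0.3,0,0,0,0],[0,-0.45,-0.05,0,0,0],[0,-0.6,-0.15,0,0,0],[0,-0.61,-0.3,0,0,0],[0,-0.61,-0.45,0,0,0],[0,-0.61,-0.6,0,0,0],[0,-0.61,-0.7,0,0,0],[0,-0.61,-0.78,0,0,0],[0,-0.61,-0.82,0,0,0],[0,-0.61,-0.845,0,0,0],[0,-0.61,-0.856,0,0,0],[0,-0.61,-0.856,0,0,0]]]}}

```text
t: 46.1
eef_pos: [0.4621, -0.1603, 0.0075]
orientation: [2.22, 2.221, 0.001]
ft_force: [0.3, -0.5, -1.8]
opening: 0.722
gripper_force: 38.7
```

{"api": "arm_command", "payload": {"moves": [[[0,0,-0.006,0,0,0],[0,0,-0.006,0,0,0],[0,0,-0.006,0,0,0],[0,0,-0.006,0,0,0],[0,0,-0.006,0,0,0],[0,0,-0.006,0,0,0],[0,0,0.1,0,0,0],[0,0,0.25,0,0,0],[0,0,0.4,0,0,0],[0,0,0.6,0,0,0],[0.05,-0.05,0.8,0,0,-0.01],[0.2,-0.2,0.84,0,0,-0.02],[0.35,-0.35,0.84,0,0,-0.026],[0.5,-0.5,0.84,0,0,-0.026],[0.586,-0.575,0.84,0,0,-0.026],[0.586,-0.575,0.84,0,0,-0.026],[0.586,-0.575,0.84,0,0,-0.026],[0.586,-0.575,0.84,0,0,-0.026]]], "grip": 1, "newtons": 20}}

```text
t: 47.9
eef_pos: [0.6074, -0.3031, 0.2168]
orientation: [-2.308, -2.129, 0.0]
ft_force: [-0.2, 1.1, -0.1]
opening: 1.003
gripper_force: 0.0
```

```bash
python3 - <<'E'
from h import *
import pickle
s=status.sense();p=snap("wrist");e=s["eef_pos"];print(e,s["orientation"])
for X in((.618,-.18,.133),(.613,-.242,.133),(.608,-.304,.133)): print("cap",circ(p,X,.023))
pickle.dump(p,open("w13.pkl","wb"));cv2.imwrite("pics/w13.png",p["frame"][:,:,::-1])
E
```

```text
[ 0.60737689 -0.3031009   0.21676204] [-2.30836592e+00 -2.12897317e+00  1.11437323e-04]
cap (array([ 0.6128, -0.182 ]), np.float64(58.3))
cap (array([ 0.6077, -0.2385]), np.float64(59.0))
cap (array([ 0.6037, -0.3028]), np.float64(58.4))
```

{"api": "arm_command", "payload": {"moves": [[[-0.014,0,-0.12,0,0,0],[-0.014,0,-0.24,0,0,0],[-0.014,0,-0.34,0,0,0],[-0.014,0,-0.42,0,0,0],[-0.014,0,-0.459,0,0,0],[-0.014,0,-0.459,0,0,0],[-0.014,0,-0.459,0,0,0]]]}}

```text
t: 48.65
eef_pos: [0.605, -0.3041, 0.1035]
orientation: [2.309, 2.128, 0.001]
ft_force: [-0.4, 0.3, 0.4]
opening: 1.0
gripper_force: 0.0
```

{"api": "arm_command", "payload": {"moves": [[[0,0,0,0,0,0],[0,0,0,0,0,0],[0,0,0,0,0,0],[0,0,0,0,0,0],[0,0,0,0,0,0],[0,0,0,0,0,0],[0,0,0,0,0,0],[0,0,0,0,0,0]]], "grip": -0.1}}

```text
t: 49.45
eef_pos: [0.6049, -0.3044, 0.1033]
orientation: [2.31, 2.128, 0.001]
ft_force: [-1.8, 0.7, 6.6]
opening: 0.533
gripper_force: 20.5
```

{"api": "arm_command", "payload": {"moves": [[[0,0,0.08,0,0,0],[0,0,0.2,0,0,0],[0,0,0.34,0,0,0],[-0.1,0.02,0.45,0,0,0],[-0.25,0.12,0.45,0,0,0],[-0.38,0.27,0.45,0,0,0],[-0.4,0.44,0.45,0,0,0],[-0.4,0.62,0.45,0,0,0],[-0.4,0.8,0.45,0,0,0],[-0.4,1,0.45,0,0,0]]]}}

```text
t: 50.45
eef_pos: [0.504, -0.0533, 0.2149]
orientation: [2.312, 2.127, -0.0]
ft_force: [0.5, 0.1, -1.3]
opening: 0.537
gripper_force: 21.2
```

{"api": "arm_command", "payload": {"moves": [[[0,0.18,0,0,0,0],[0,0.36,0,0,0,0],[0,0.54,0,0,0,0],[0,0.72,0,0,0,0],[0,0.88,0,0,0,0],[0,0.88,0,0,0,0],[0,0.88,0,0,0,0]]]}}

```text
t: 51.15
eef_pos: [0.5041, 0.1666, 0.2145]
orientation: [-2.307, -2.132, 0.001]
ft_force: [1.1, -0.7, -1.2]
opening: 0.537
gripper_force: 21.2
```

```bash
cat > tray.py <<'E'
from h import *
import pickle
def grey(p,lugz=.080):
    hsv=cv2.cvtColor(p["frame"],cv2.COLOR_RGB2HSV)
    y=((hsv[...,0]>20)&(hsv[...,0]<35)&(hsv[...,1]>150)&(hsv[...,2]>110)).astype(np.uint8)
    n,l,st,c=cv2.connectedComponentsWithStats(y);o=[]
    for i in range(1,n):
        if st[i,4]>30: o.append((st[i].tolist(),atz(p,*c[i],lugz)[:2].round(4).tolist()))
    return o
if __name__=="__main__":
    s=status.sense();p=snap("wrist");e=s["eef_pos"];print(e,s["orientation"],s["gripper_force"],s["joint_pos"].round(2))
    for o in grey(p): print(o)
    print("cap in hand",circ(p,(e[0],e[1],e[2]+.030),.023))
    pickle.dump(p,open("wt.pkl","wb"));save(p,"pics/wt.png",None,1.5)
E
python3 tray.py
```

```text
[0.50410094 0.1666211  0.21450919] [-2.30742773e+00 -2.13160934e+00  7.49816156e-04] 21.213793710339814 [-0.14  0.28 -0.36  1.9   0.12  0.98 -0.63]
([237, 0, 14, 13, 166], [0.503, 0.3345])
([291, 0, 13, 16, 196], [0.552, 0.3301])
([499, 94, 13, 22, 201], [0.8014, 0.2379])
([493, 133, 19, 26, 303], [0.7971, 0.1907])
cap in hand (array([0.5053, 0.1685]), np.float64(60.0))
```

View pics/wt.png

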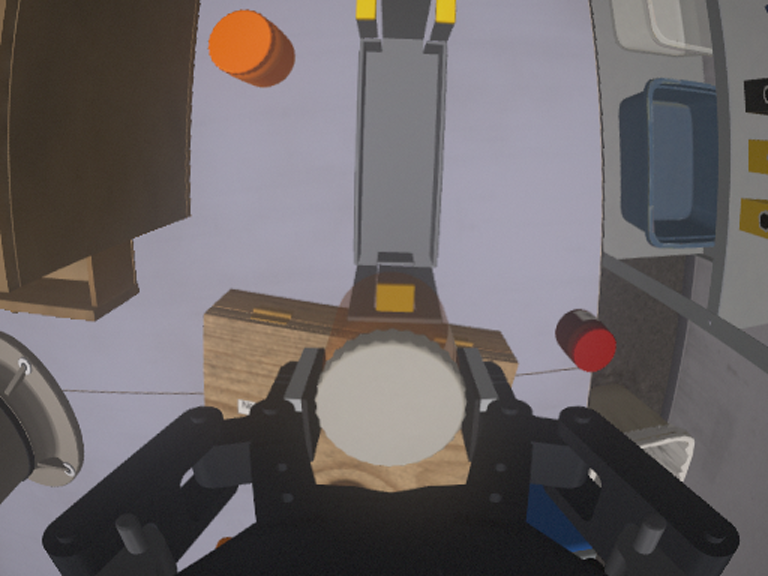

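The empty grey tray has its two lugs at (366,10) and (445,12) and the single lug at (394,297). Wall tops run (358,45)–(356,262) and (446,45)–(438,262).

```bash
python3 - <<'E'
from tray import *
p=pickle.load(open("wt.pkl","rb"));b=1.5
L=[atz(p,u/b,v/b,.036) for u,v in((358,60),(446,60),(356,150),(444,150),(355,250),(439,250))]
for i in(0,2,4): print(L[i][:2].round(4),L[i+1][:2].round(4),"w",np.linalg.norm(L[i]-L[i+1]).round(4),((L[i]+L[i+1])/2)[:2].round(4))
print("one lug",atz(p,394/b,297/b,.08), "two",atz(p,366/b,20/b,.08),atz(p,445/b,20/b,.08))
print("floor ends",atz(p,400/b,42/b,.003),atz(p,396/b,265/b,.003))
E
```

```text
[0.4935 0.3105] [0.5556 0.3061] w 0.0623 [0.5245 0.3083]
[0.4867 0.2449] [0.5491 0.2403] w 0.0626 [0.5179 0.2426]
[0.4793 0.1721] [0.5411 0.1673] w 0.062 [0.5102 0.1697]
one lug [0.50593552 0.14812101 0.08      ] two [0.50271034 0.32684295 0.08      ] [0.55114869 0.32369308 0.08      ]
floor ends [0.52545392 0.3298567  0.003     ] [0.50831767 0.14989015 0.003     ]
```

{"api": "arm_command", "payload": {"moves": [[[0.03,0.18,0,0,0,-0.008],[0.06,0.36,0,0,0,-0.008],[0.076,0.5,0,0,0,-0.008],[0.076,0.506,-0.1,0,0,-0.008],[0.076,0.506,-0.22,0,0,-0.008],[0.076,0.506,-0.34,0,0,-0.008],[0.076,0.506,-0.44,0,0,-0.008],[0.076,0.506,-0.53,0,0,-0.008],[0.076,0.506,-0.6,0,0,-0.008],[0.076,0.506,-0.64,0,0,-0.008],[0.076,0.506,-0.665,0,0,-0.008],[0.076,0.506,-0.665,0,0,-0.008],[0.076,0.506,-0.665,0,0,-0.008]]]}}

```text
t: 52.5
eef_pos: [0.5242, 0.2923, 0.0493]
orientation: [2.337, 2.099, 0.002]
ft_force: [-0.1, 1.1, -0.7]
opening: 0.534
gripper_force: 21.2
```

{"api": "arm_command", "payload": {"moves": [[[0,0.002,-0.01,0,0,0],[0,0.002,-0.02,0,0,0],[0,0.002,-0.022,0,0,0],[0,0.002,-0.022,0,0,0]]]}}

```text
t: 52.9
eef_pos: [0.5236, 0.293, 0.0433]
orientation: [2.337, 2.1, 0.001]
ft_force: [-0.7, -0.8, 0.6]
opening: 0.534
gripper_force: 21.3
```

{"api": "arm_command", "payload": {"moves": [[[0,0,-0.002,0,0,0],[0,0,-0.002,0,0,0],[0,0,-0.002,0,0,0],[0,0,-0.002,0,0,0],[0,0,-0.002,0,0,0],[0,0,0.06,0,0,0],[0,0,0.2,0,0,0],[0,0,0.38,0,0,0],[-0.03,-0.1,0.55,0,0,0],[-0.06,-0.3,0.66,0,0,0],[-0.08,-0.5,0.68,0,0,0.004],[-0.08,-0.5,0.68,0,0,0.008],[-0.08,-0.5,0.68,0,0,0.008]]], "grip": 1}}

```text
t: 54.2
eef_pos: [0.5039, 0.1656, 0.2145]
orientation: [2.313, 2.123, 0.002]
ft_force: [-0.2, 0.8, -0.8]
opening: 1.0
gripper_force: 0.0
```

```bash
cat > q.py <<'E'
from tray import *
s=status.sense();p=snap("wrist");print(s["eef_pos"])
for X in((.5236,.2947,.073),(.5176,.241,.073),(.5117,.1873,.073)): print("cap",circ(p,X,.023))
for z in(.080,): print([o for o in grey(p,z) if o[1][0]<.6])
pickle.dump(p,open("wq.pkl","wb"))
E
python3 q.py
```

```text
[0.50393677 0.16564349 0.2145165 ]
cap (array([0.5236, 0.2939]), np.float64(59.9))
cap (array([0.5168, 0.2522]), np.float64(30.9))
cap (array([0.5142, 0.1876]), np.float64(33.5))
[([236, 0, 13, 13, 154], [0.5028, 0.3339]), ([289, 0, 13, 15, 184], [0.5515, 0.3294]), ([251, 188, 25, 19, 463], [0.5062, 0.148])]
```

{"api": "arm_command", "payload": {"moves": [[[0,-0.18,0,0,0,0],[0,-0.36,0,0,0,0],[0,-0.54,0,0,0,0],[0,-0.72,0,0,0,0],[0,-0.9,0,0,0,0],[0,-1,0,0,0,0]]]}}

```text
t: 54.85
eef_pos: [0.5038, -0.0842, 0.2129]
orientation: [-2.312, -2.127, 0.001]
ft_force: [0.9, 0.3, -0.6]
opening: 0.997
gripper_force: 0.0
```

{"api": "arm_command", "payload": {"moves": [[[0.04,-0.18,0,0,0,0],[0.16,-0.32,0,0,0,0],[0.28,-0.45,0,0,0,0],[0.41,-0.6,0,0,0,0],[0.42,-0.65,0,0,0,0],[0.42,-0.65,0,0,0,0],[0.42,-0.65,0,0,0,0]]]}}

```text
t: 55.55
eef_pos: [0.6085, -0.2421, 0.2124]
orientation: [-2.306, -2.13, -0.001]
ft_force: [-0.8, 0.4, 0.4]
opening: 0.997
gripper_force: 0.0
```

```bash
python3 - <<'E'
from h import *
p=snap("wrist");print(status.sense()["eef_pos"],status.sense()["orientation"])
for X in((.613,-.182,.133),(.609,-.24,.133)): print("cap",circ(p,X,.023))
E
```

```text
[ 0.60841328 -0.24179173  0.21277952] [-2.30591209e+00 -2.13099176e+00 -9.10375680e-04]
cap (array([ 0.613 , -0.1817]), np.float64(56.7))
cap (array([ 0.6077, -0.2398]), np.float64(58.2))
```

{"api": "arm_command", "payload": {"moves": [[[0,0.008,-0.12,0,0,0],[0,0.008,-0.24,0,0,0],[0,0.008,-0.33,0,0,0],[0,0.008,-0.4,0,0,0],[0,0.008,-0.434,0,0,0],[0,0.008,-0.434,0,0,0],[0,0.008,-0.434,0,0,0]]]}}

```text
t: 56.3
eef_pos: [0.6091, -0.242, 0.1056]
orientation: [2.309, 2.129, 0.001]
ft_force: [-0.5, 0.2, -0.1]
opening: 1.0
gripper_force: 0.0
```

{"api": "arm_command", "payload": {"moves": [[[0,0,0,0,0,0],[0,0,0,0,0,0],[0,0,0,0,0,0],[0,0,0,0,0,0],[0,0,0,0,0,0],[0,0,0,0,0,0],[0,0,0,0,0,0],[0,0,0,0,0,0]]], "grip": -0.1}}

```text
t: 57.1
eef_pos: [0.6088, -0.243, 0.1054]
orientation: [2.31, 2.128, 0.0]
ft_force: [-1.4, -0.0, 4.8]
opening: 0.537
gripper_force: 20.2
```

{"api": "arm_command", "payload": {"moves": [[[0,0,0.08,0,0,0],[0,0,0.2,0,0,0],[0,0,0.34,0,0,0],[-0.1,0.0,0.45,0,0,0],[-0.25,0.08,0.45,0,0,0],[-0.38,0.2,0.45,0,0,0],[-0.42,0.38,0.45,0,0,0],[-0.42,0.56,0.45,0,0,0],[-0.42,0.74,0.45,0,0,0],[-0.42,0.92,0.45,0,0,0]]]}}

```text
t: 58.1
eef_pos: [0.5029, -0.0112, 0.217]
orientation: [2.311, 2.128, 0.0]
ft_force: [1.1, 1.2, -1.5]
opening: 0.534
gripper_force: 21.8
```

{"api": "arm_command", "payload": {"moves": [[[0,0.18,0,0,0,0],[0,0.36,0,0,0,0],[0,0.54,0,0,0,0],[0,0.64,0,0,0,0],[0,0.64,0,0,0,0],[0,0.64,0,0,0,0]]]}}

```text
t: 58.7
eef_pos: [0.5032, 0.1473, 0.2167]
orientation: [-2.309, -2.13, 0.001]
ft_force: [-0.7, -0.6, -1.8]
opening: 0.535
gripper_force: 21.8
```

```bash
python3 - <<'E'
from tray import *
s=status.sense();p=snap("wrist");e=s["eef_pos"];print(e,s["gripper_force"])
print("A",circ(p,(.5236,.294,.073),.023),"hand",circ(p,(e[0],e[1],e[2]+.0276),.023,.008))
L=[atz(p,u,v,.036) for u,v in((0,0),)]
print([o for o in grey(p) if o[1][0]<.6])
E
```

```text
[0.50318471 0.14730193 0.2166554 ] 21.82664112187922
A (array([0.5238, 0.2933]), np.float64(59.7)) hand (array([0.504, 0.152]), np.float64(60.0))
[([250, 169, 26, 11, 233], [0.5069, 0.1526])]
```

{"api": "arm_command", "payload": {"moves": [[[0.03,0.18,0,0,0,-0.008],[0.056,0.34,0,0,0,-0.008],[0.056,0.358,-0.02,0,0,-0.008],[0.056,0.358,-0.1,0,0,-0.008],[0.056,0.358,-0.22,0,0,-0.008],[0.056,0.358,-0.34,0,0,-0.008],[0.056,0.358,-0.44,0,0,-0.008],[0.056,0.358,-0.53,0,0,-0.008],[0.056,0.358,-0.6,0,0,-0.008],[0.056,0.358,-0.64,0,0,-0.008],[0.056,0.358,-0.665,0,0,-0.008],[0.056,0.358,-0.665,0,0,-0.008],[0.056,0.358,-0.665,0,0,-0.008]]]}}

```text
t: 60.05
eef_pos: [0.5181, 0.2367, 0.0515]
orientation: [2.337, 2.099, 0.002]
ft_force: [0.2, 0.6, -1.3]
opening: 0.53
gripper_force: 21.8
```

{"api": "arm_command", "payload": {"moves": [[[0,0,-0.01,0,0,0],[0,0,-0.02,0,0,0],[0,0,-0.023,0,0,0],[0,0,-0.023,0,0,0]]]}}

```text
t: 60.45
eef_pos: [0.5179, 0.237, 0.0456]
orientation: [2.337, 2.1, 0.001]
ft_force: [0.2, -0.3, 2.7]
opening: 0.532
gripper_force: 22.3
```

{"api": "arm_command", "payload": {"moves": [[[0,0,-0.002,0,0,0],[0,0,-0.002,0,0,0],[0,0,-0.002,0,0,0],[0,0,-0.002,0,0,0],[0,0,-0.002,0,0,0],[0,0,0.06,0,0,0],[0,0,0.2,0,0,0],[0,0,0.38,0,0,0],[-0.03,-0.1,0.55,0,0,0],[-0.06,-0.28,0.66,0,0,0],[-0.06,-0.36,0.68,0,0,0.008],[-0.06,-0.36,0.68,0,0,0.008]]], "grip": 1}}

```text
t: 61.65
eef_pos: [0.5036, 0.1429, 0.2178]
orientation: [2.313, 2.121, 0.003]
ft_force: [-0.8, -0.4, -0.1]
opening: 1.002
gripper_force: 0.0
```

```bash
python3 q.py
```

```text
[0.50359716 0.14293067 0.21781482]
cap (array([0.5238, 0.2935]), np.float64(59.8))
cap (array([0.5191, 0.2405]), np.float64(60.0))
cap (array([0.5112, 0.1958]), np.float64(34.2))
[([249, 165, 26, 19, 478], [0.5064, 0.1478])]
```

{"api": "arm_command", "payload": {"moves": [[[0,-0.18,0,0,0,0],[0,-0.36,0,0,0,0],[0,-0.54,0,0,0,0],[0,-0.72,0,0,0,0],[0,-0.9,0,0,0,0],[0,-1,0,0,0,0]]]}}

```text
t: 62.3
eef_pos: [0.5023, -0.1059, 0.2149]
orientation: [-2.313, -2.126, 0.001]
ft_force: [0.5, 0.0, -0.2]
opening: 1.001
gripper_force: 0.0
```

{"api": "arm_command", "payload": {"moves": [[[0.02,-0.16,0,0,0,0],[0.12,-0.28,0,0,0,0],[0.28,-0.29,0,0,0,0],[0.41,-0.29,0,0,0,0],[0.436,-0.29,0,0,0,0],[0.436,-0.29,0,0,0,0],[0.436,-0.29,0,0,0,0]]]}}

```text
t: 63.0
eef_pos: [0.6106, -0.1748, 0.2146]
orientation: [-2.308, -2.129, 0.001]
ft_force: [-0.1, 0.1, 0.0]
opening: 1.0
gripper_force: 0.0
```

```bash
python3 - <<'E'
from h import *
p=snap("wrist");print(status.sense()["eef_pos"],status.sense()["orientation"])
print("cap",circ(p,(.613,-.182,.133),.023))
E
```

```text
[ 0.61037718 -0.17523703  0.21483715] [-2.30907447e+00 -2.12859294e+00  1.39887721e-03]
cap (array([ 0.614 , -0.1813]), np.float64(58.0))
```

{"api": "arm_command", "payload": {"moves": [[[0.008,-0.022,-0.12,0,0,0],[0.008,-0.022,-0.24,0,0,0],[0.008,-0.022,-0.33,0,0,0],[0.008,-0.022,-0.4,0,0,0],[0.008,-0.022,-0.442,0,0,0],[0.008,-0.022,-0.442,0,0,0],[0.008,-0.022,-0.442,0,0,0]]]}}

```text
t: 63.75
eef_pos: [0.6137, -0.1813, 0.1054]
orientation: [2.31, 2.128, 0.001]
ft_force: [0.2, 1.4, -0.4]
opening: 0.995
gripper_force: 0.0
```

{"api": "arm_command", "payload": {"moves": [[[0,0,0,0,0,0],[0,0,0,0,0,0],[0,0,0,0,0,0],[0,0,0,0,0,0],[0,0,0,0,0,0],[0,0,0,0,0,0],[0,0,0,0,0,0],[0,0,0,0,0,0]]], "grip": -0.1}}

```text
t: 64.55
eef_pos: [0.6139, -0.1814, 0.1055]
orientation: [2.31, 2.128, 0.001]
ft_force: [-2.0, -0.2, 6.4]
opening: 0.538
gripper_force: 20.2
```

{"api": "arm_command", "payload": {"moves": [[[0,0,0.08,0,0,0],[0,0,0.2,0,0,0],[0,0,0.34,0,0,0],[-0.1,0.0,0.45,0,0,0],[-0.25,0,0.45,0,0,0],[-0.4,0.06,0.45,0,0,0],[-0.44,0.22,0.45,0,0,0],[-0.44,0.4,0.45,0,0,0],[-0.44,0.58,0.45,0,0,0],[-0.44,0.76,0.45,0,0,0],[-0.44,0.94,0.45,0,0,0]]]}}

```text
t: 65.65
eef_pos: [0.503, 0.0553, 0.2171]
orientation: [2.31, 2.128, 0.0]
ft_force: [0.6, 0.4, -0.8]
opening: 0.533
gripper_force: 22.0
```

```bash
python3 - <<'E'
from tray import *
s=status.sense();p=snap("wrist");e=s["eef_pos"];print(e,s["gripper_force"])
print("A",circ(p,(.5238,.2935,.073),.023),"B",circ(p,(.519,.2405,.073),.023),"hand",circ(p,(e[0],e[1],e[2]+.0276),.023,.008))
print([o for o in grey(p) if o[1][0]<.6])
E
```

```text
[0.5030362  0.05529922 0.21706537] 21.980268890038133Traceback (most recent call last):
  File "<stdin>", line 3, in <module>
  File "h.py", line 49, in circ
    best.sort(); b=np.array(best[-6:]); return np.average(b[:,1:],axis=0,weights=b[:,0]).round(4), b[-1,0].round(1)
                                               ~~~~~~~~~~^^^^^^^^^^^^^^^^^^^^^^^^^^^^^^^
    raise ZeroDivisionError(
        "Weights sum to zero, can't be normalized")
ZeroDivisionError: Weights sum to zero, can't be normalized
```

{"api": "arm_command", "payload": {"moves": [[[0,0.15,0,0,0,0],[0,0.3,0,0,0,0],[0,0.3,0,0,0,0],[0,0.3,0,0,0,0],[0,0.3,0,0,0,0]]]}}

```text
t: 66.2
eef_pos: [0.5035, 0.1275, 0.2167]
orientation: [2.311, 2.127, -0.002]
ft_force: [0.9, -0.5, -0.8]
opening: 0.536
gripper_force: 22.0
```

```bash
python3 - <<'E'
from tray import *
s=status.sense();p=snap("wrist");e=s["eef_pos"];print(e,s["gripper_force"])
print("A",circ(p,(.5238,.2935,.073),.023),"B",circ(p,(.519,.2405,.073),.023),"hand",circ(p,(e[0],e[1],e[2]+.0276),.023,.008))
print([o for o in grey(p) if o[1][0]<.6])
E
```

```text
[0.50345255 0.12747666 0.21674008] 21.978170438669622
A (array([0.5271, 0.2823]), np.float64(50.4)) B (array([0.5187, 0.24  ]), np.float64(60.0)) hand (array([0.5045, 0.129 ]), np.float64(60.0))
[([248, 149, 26, 20, 496], [0.5062, 0.1478])]
```

{"api": "arm_command", "payload": {"moves": [[[0.032,0.16,0,0,0,-0.008],[0.032,0.236,-0.02,0,0,-0.008],[0.032,0.236,-0.1,0,0,-0.008],[0.032,0.236,-0.22,0,0,-0.008],[0.032,0.236,-0.34,0,0,-0.008],[0.032,0.236,-0.42,0,0,-0.008],[0.032,0.236,-0.48,0,0,-0.008],[0.032,0.236,-0.5,0,0,-0.008],[0.032,0.236,-0.5,0,0,-0.008]]]}}

```text
t: 67.15
eef_pos: [0.5116, 0.1872, 0.0918]
orientation: [-2.338, -2.099, 0.001]
ft_force: [0.7, 0.6, -0.7]
opening: 0.534
gripper_force: 22.0
```

Jar bottom is about 50 mm above the floor, at the level of the neighbouring cap. Continuing slowly.

{"api": "arm_command", "payload": {"moves": [[[0,0,-0.05,0,0,0],[0,0,-0.1,0,0,0],[0,0,-0.14,0,0,0],[0,0,-0.17,0,0,0],[0,0,-0.18,0,0,0],[0,0,-0.185,0,0,0],[0,0,-0.185,0,0,0]]]}}

```text
t: 67.85
eef_pos: [0.5116, 0.1879, 0.0459]
orientation: [2.337, 2.1, 0.0]
ft_force: [-0.3, -0.5, -1.0]
opening: 0.533
gripper_force: 22.0
```

{"api": "arm_command", "payload": {"moves": [[[0,0,-0.004,0,0,0],[0,0,-0.004,0,0,0]]]}}

```text
t: 68.05
eef_pos: [0.512, 0.188, 0.0455]
orientation: [2.337, 2.099, 0.002]
ft_force: [-1.7, -0.0, 3.4]
opening: 0.529
gripper_force: 22.4
```

{"api": "arm_command", "payload": {"moves": [[[0,0,0,0,0,0],[0,0,0,0,0,0],[0,0,0,0,0,0],[0,0,0,0,0,0],[0,0,0,0,0,0],[0,0,0.06,0,0,0],[0,0,0.2,0,0,0],[0,0,0.38,0,0,0],[-0.02,0,0.55,0,0,0],[-0.03,-0.05,0.72,0,0,0.008],[-0.03,-0.1,0.8,0,0,0.034],[-0.03,-0.1,0.8,0,0,0.034],[-0.03,-0.1,0.8,0,0,0.034]]], "grip": 1}}

```text
t: 69.35
eef_pos: [0.504, 0.1626, 0.2456]
orientation: [2.223, 2.219, 0.002]
ft_force: [0.2, -0.1, -0.4]
opening: 0.999
gripper_force: 0.0
```

```bash
python3 q.py
```

```text
[0.50399663 0.16264672 0.24560389]
cap (array([0.5236, 0.2939]), np.float64(60.0))
cap (array([0.5194, 0.2407]), np.float64(60.0))
cap (array([0.5122, 0.1883]), np.float64(60.0))
[([252, 0, 13, 18, 193], [0.5032, 0.3372]), ([299, 6, 13, 18, 189], [0.5519, 0.3317]), ([250, 177, 24, 19, 383], [0.5065, 0.1479])]
```

{"api": "arm_command", "payload": {"moves": [[[-0.02,-0.18,0.1,0,0,0],[-0.04,-0.36,0.2,0,0,0],[-0.08,-0.54,0.2,0,0,0],[-0.12,-0.72,0.2,0,0,0],[-0.16,-0.9,0.2,0,0,0],[-0.18,-1,0.2,0,0,0]]]}}

```text
t: 70.0
eef_pos: [0.4571, -0.0905, 0.2934]
orientation: [-2.225, -2.215, 0.004]
ft_force: [0.1, 0.6, 0.3]
opening: 0.998
gripper_force: 0.0
```

{"api": "arm_command", "payload": {"moves": [[[0,-0.18,0,0,0,0],[0,-0.36,0,0,0,0],[0,-0.52,0,0,0,0],[0,-0.52,0,0,0,0],[0,-0.52,0,0,0,0]]]}}

```text
t: 70.5
eef_pos: [0.4585, -0.217, 0.2933]
orientation: [-2.221, -2.217, 0.001]
ft_force: [-0.1, 1.3, -0.4]
opening: 0.996
gripper_force: 0.0
```

```bash
cat > blue.py <<'E'
from tray import *
s=status.sense();p=snap("wrist");print(s["eef_pos"],s["orientation"],s["joint_pos"].round(2))
o=grey(p,.077);print(*o,sep="\n")
hsv=cv2.cvtColor(p["frame"],cv2.COLOR_RGB2HSV)
m=((hsv[...,0]>100)&(hsv[...,0]<128)&(hsv[...,1]>110)).astype(np.uint8)
n,l,st,c=cv2.connectedComponentsWithStats(m)
i=min((i for i in range(1,n) if st[i,4]>3000),key=lambda i:np.hypot(*(atz(p,*c[i],.03)[:2]-[.46,-.165])))
print(st[i]);ys,xs=np.where(l==i);Q=[]
for r in range(st[i][1]+5,st[i][1]+st[i][3],15):
    q=xs[ys==r]; A,B=atz(p,q.min()-.5,r,.036)[:2],atz(p,q.max()+.5,r,.036)[:2];w=np.linalg.norm(A-B)
    print(r,A.round(4),B.round(4),w.round(4))
    if .058<w<.0655: Q.append((A+B)/2)
Q=np.array(Q);f=np.polyfit(Q[:,1],Q[:,0],1);print("axis dx/dy",f,"yaw deg",-np.degrees(np.arctan(f[0])))
E
python3 blue.py
```

```text
[ 0.45853826 -0.21699479  0.29330689] [-2.22117352e+00 -2.21741290e+00  1.17765543e-03] [ 0.45  0.15 -0.14  1.86  0.02  1.13  0.29]
([238, 34, 10, 15, 147], [0.4381, -0.0671])
([279, 34, 11, 15, 150], [0.4878, -0.0671])
([255, 187, 19, 14, 253], [0.4631, -0.2562])
([408, 210, 19, 17, 186], [0.6844, -0.2934])
[ 237   28   54  174 7035]
33 [ 0.4436 -0.0474] [ 0.4832 -0.0474] 0.0396
48 [ 0.4476 -0.0686] [ 0.4779 -0.0686] 0.0303
63 [ 0.4317 -0.089 ] [ 0.4937 -0.089 ] 0.062
78 [ 0.4317 -0.1095] [ 0.4937 -0.1095] 0.0621
93 [ 0.4315 -0.1298] [ 0.4938 -0.1297] 0.0622
108 [ 0.4314 -0.15  ] [ 0.4939 -0.15  ] 0.0625
123 [ 0.4312 -0.1702] [ 0.4941 -0.1702] 0.0629
138 [ 0.4309 -0.1906] [ 0.4944 -0.1906] 0.0634
153 [ 0.432  -0.2113] [ 0.4947 -0.2113] 0.0627
168 [ 0.4316 -0.2322] [ 0.4937 -0.2323] 0.0621
183 [ 0.434  -0.2537] [ 0.4913 -0.2537] 0.0573
198 [ 0.4407 -0.2758] [ 0.4961 -0.2758] 0.0553
axis dx/dy [-0.00171587  0.46247062] yaw deg 0.09831184984372217
```

{"api": "arm_command", "payload": {"moves": [[[0.017,0.12,-0.1,0,0,0],[0.017,0.223,-0.2,0,0,0],[0.017,0.223,-0.35,0,0,0],[0.017,0.223,-0.5,0,0,0],[0.017,0.223,-0.65,0,0,0],[0.017,0.223,-0.8,0,0,0],[0.017,0.223,-0.8,0,0,0],[0.017,0.223,-0.8,0,0,0]]]}}

```text
t: 71.35
eef_pos: [0.4633, -0.16, 0.095]
orientation: [-2.218, -2.223, 0.0]
ft_force: [-0.3, -1.2, 0.0]
opening: 1.002
gripper_force: 0.0
```

{"api": "arm_command", "payload": {"moves": [[[0,0,-0.12,0,0,0],[0,0,-0.22,0,0,0],[0,0,-0.3,0,0,0],[0,0,-0.336,0,0,0],[0,0,-0.336,0,0,0],[0,0,-0.336,0,0,0]]]}}

```text
t: 71.95
eef_pos: [0.4646, -0.1616, 0.0123]
orientation: [2.22, 2.22, 0.002]
ft_force: [-0.1, 0.1, 0.7]
opening: 0.998
gripper_force: 0.0
```

{"api": "arm_command", "payload": {"moves": [[[0,0,0,0,0,0],[0,0,0,0,0,0],[0,0,0,0,0,0],[0,0,0,0,0,0],[0,0,0,0,0,0],[0,0,0,0,0,0],[0,0,0,0,0,0]]], "grip": 0.1, "newtons": 35}}

```text
t: 72.65
eef_pos: [0.464, -0.1617, 0.012]
orientation: [2.221, 2.22, 0.001]
ft_force: [-1.5, 0.4, 7.8]
opening: 0.715
gripper_force: 36.9
```

{"api": "arm_command", "payload": {"moves": [[[0,0,0.06,0,0,0],[0,0,0.2,0,0,0],[0,0,0.38,0,0,0],[0,0,0.56,0,0,0],[0,0.05,0.75,0,0,0],[0,0.2,0.9,0,0,0],[0,0.38,1,0,0,0],[0.02,0.55,1,0,0,0],[0.05,0.74,1,0,0,0],[0.07,0.92,1,0,0,0],[0.08,1,1,0,0,0],[0.08,1,1,0,0,0]]]}}

```text
t: 73.85
eef_pos: [0.4828, 0.0925, 0.2612]
orientation: [-2.214, -2.228, -0.002]
ft_force: [-0.3, 0.2, -0.8]
opening: 0.718
gripper_force: 40.0
```

```bash
python3 - <<'E'
from h import *
import pickle
p=pickle.load(open("w10.pkl","rb"));b=1.5
c=atz(p,227/b,170/b,0);print("cab base corner",c,atz(p,245/b,10/b,0))
for z in(.1,.15,.2,.25): print(z,atz(p,125/b,186/b,z))
s=status.sense();print(s["eef_pos"],s["joint_pos"].round(2),s["gripper_force"])
E
```

```text
cab base corner [0.33743717 0.20838251 0.        ] [0.35901169 0.39582326 0.        ]
0.1 [0.26185329 0.20378307 0.1       ]
0.15 [0.29526166 0.20597639 0.15      ]
0.2 [0.32867002 0.20816971 0.2       ]
0.25 [0.36207839 0.21036303 0.25      ]
[0.48281872 0.09247872 0.26124282] [ 0.04  0.17 -0.39  1.93  0.07  1.06 -0.38] 39.99822556972504
```

{"api": "arm_command", "payload": {"moves": [[[0.02,0.08,0,0,0,-0.045],[0.04,0.16,0,0,0,-0.09],[0.06,0.24,0,0,0,-0.135],[0.08,0.32,0,0,0,-0.18],[0.1,0.4,0,0,0,-0.225],[0.12,0.48,0,0,0,-0.27],[0.14,0.56,0,0,0,-0.315],[0.14,0.59,0,0,0,-0.36],[0.14,0.592,0,0,0,-0.405],[0.14,0.592,0,0,0,-0.45],[0.14,0.592,0,0,0,-0.5],[0.14,0.592,0,0,0,-0.5]]]}}

```text
t: 75.05
eef_pos: [0.5183, 0.2351, 0.2608]
orientation: [3.141, -0.005, -0.0]
ft_force: [-0.3, -0.7, -1.7]
opening: 0.721
gripper_force: 40.0
```

{"api": "arm_command", "payload": {"moves": [[[0,0,0,0,0,-0.045],[0,0,0,0,0,-0.09],[0,0,0,0,0,-0.135],[0,0,0,0,0,-0.18],[0,0,0,0,0,-0.225],[0,0,0,0,0,-0.27],[0,0,0,0,0,-0.315],[0,0,0,0,0,-0.36],[0,0,0,0,0,-0.405],[0,0,0,0,0,-0.45],[0,0,0,0,0,-0.495],[0,0,0,0,0,-0.534],[0,0,0,0,0,-0.534],[0,0,0,0,0,-0.534],[0,0,0,0,0,-0.534]]]}}

```text
t: 76.55
eef_pos: [0.5276, 0.2262, 0.2443]
orientation: [2.124, -2.312, -0.021]
ft_force: [0.1, -0.2, -1.0]
opening: 0.721
gripper_force: 39.9
```

```bash
python3 - <<'E'
from tray import *
s=status.sense();p=snap("wrist");print(s["eef_pos"],s["orientation"],s["joint_pos"].round(2),s["gripper_force"],s["opening"])
X=R.from_rotvec(s["orientation"]).as_matrix();print("tool x dir deg",np.degrees(np.arctan2(X[1,0],X[0,0])),"tool z",X[:,2].round(3))
zb=s["eef_pos"][2]-.012
print("as blue lugs",*[(o[0],o[1]) for o in grey(p,zb+.077)],sep="\n");print("as grey",*[(o[0],o[1]) for o in grey(p,.077)],sep="\n")
cv2.imwrite("pics/wb.png",p["frame"][:,:,::-1])
E
```

```text
[0.52764657 0.22618588 0.24428199] [ 2.12449146 -2.31173874 -0.0213563 ] [-1.41  0.77  1.45  1.83 -0.81  1.31 -2.95] 39.94916617870331 0.7208850743206087
tool x dir deg -94.83641825759854 tool z [-0.011  0.009 -1.   ]
as blue lugs
([143, 0, 48, 67, 3005], [0.5454, 0.129])
([331, 0, 48, 67, 3026], [0.4966, 0.133])
([0, 126, 39, 32, 662], [0.6029, 0.1501])
([0, 165, 42, 40, 775], [0.6064, 0.1636])
as grey
([143, 0, 48, 67, 3005], [0.6114, 0.0655])
([331, 0, 48, 67, 3026], [0.4147, 0.0817])
([0, 126, 39, 32, 662], [0.8428, 0.1505])
([0, 165, 42, 40, 775], [0.8568, 0.2048])
```

The last joint is at its limit (-2.95) this way round. I'll unwind and turn the other way.

{"api": "arm_command", "payload": {"moves": [[[0,0,0,0,0,0.045],[0,0,0,0,0,0.09],[0,0,0,0,0,0.135],[0,0,0,0,0,0.18],[0,0,0,0,0,0.225],[0,0,0,0,0,0.27],[0,0,0,0,0,0.315],[0,0,0,0,0,0.36],[0,0,0,0,0,0.405],[0,0,0,0,0,0.45],[0,0,0,0,0,0.495],[0,0,0,0,0,0.534],[0,0,0,0,0,0.534],[0,0,0,0,0,0.534]]]}}

```text
t: 78.0
eef_pos: [0.5289, 0.2264, 0.2483]
orientation: [3.135, 0.028, -0.018]
ft_force: [0.4, -0.8, -1.8]
opening: 0.719
gripper_force: 40.0
```

{"api": "arm_command", "payload": {"moves": [[[0,0,0,0,0,0.045],[0,0,0,0,0,0.09],[0,0,0,0,0,0.135],[0,0,0,0,0,0.18],[0,0,0,0,0,0.225],[0,0,0,0,0,0.27],[0,0,0,0,0,0.315],[0,0,0,0,0,0.36],[0,0,0,0,0,0.405],[0,0,0,0,0,0.45],[0,0,0,0,0,0.5],[0,0,0,0,0,0.5]]]}}

```text
t: 79.2
eef_pos: [0.5286, 0.2265, 0.2474]
orientation: [2.189, 2.232, -0.004]
ft_force: [-0.3, -0.2, -0.8]
opening: 0.713
gripper_force: 40.0
```

```bash
python3 - <<'E'
from h import *
s=status.sense();print(s["eef_pos"],s["orientation"],s["joint_pos"].round(2),s["gripper_force"],s["opening"])
E
```

```text
[0.52864333 0.22652053 0.24743303] [ 2.18870609  2.23246802 -0.0036957 ] [-1.04  0.34  0.66  1.82 -0.22  1.06 -0.28] 40.01335322856903 0.7127600191156459
```

{"api": "arm_command", "payload": {"moves": [[[-0.01,0.02,0,0,0,0.045],[-0.02,0.04,0.02,0,0,0.09],[-0.03,0.056,0.04,0,0,0.135],[-0.044,0.056,0.05,0,0,0.18],[-0.044,0.056,0.05,0,0,0.225],[-0.044,0.056,0.05,0,0,0.27],[-0.044,0.056,0.05,0,0,0.315],[-0.044,0.056,0.05,0,0,0.36],[-0.044,0.056,0.05,0,0,0.405],[-0.044,0.056,0.05,0,0,0.45],[-0.044,0.056,0.05,0,0,0.48],[-0.044,0.056,0.05,0,0,0.48]]]}}

```text
t: 80.4
eef_pos: [0.5176, 0.2406, 0.2595]
orientation: [0.073, 3.128, 0.013]
ft_force: [0.7, 0.5, -0.8]
opening: 0.717
gripper_force: 40.0
```

```bash
python3 - <<'E'
from h import *
s=status.sense();print(s["eef_pos"],s["orientation"],s["joint_pos"].round(2),s["gripper_force"],s["opening"])
E
```

```text
[0.51763152 0.24063125 0.25953623] [0.07292441 3.12761381 0.01260213] [-0.84  0.28  0.36  1.81 -0.11  1.06  1.09] 40.013344287872314 0.7167946416139062
```

{"api": "arm_command", "payload": {"moves": [[[0,0,0,0,0,0.045],[0,0,0,0,0,0.09],[0,0,0,0,0,0.135],[0,0,0,0,0,0.18],[0,0,0,0,0,0.225],[0,0,0,0,0,0.27],[0,0,0,0,0,0.315],[0,0,0,0,0,0.36],[0,0,0,0,0,0.405],[0,0,0,0,0,0.45],[0,0,0,0,0,0.48],[0,0,0,0,0,0.48],[0,0,0,0,0,0.48],[0,0,0,0,0,0.48]]]}}

```text
t: 81.8
eef_pos: [0.5175, 0.2411, 0.2594]
orientation: [-2.094, 2.336, 0.023]
ft_force: [-0.0, -0.0, -1.1]
opening: 0.712
gripper_force: 40.0
```

```bash
cat > tt.py <<'E'
from tray import *
s=status.sense();p=snap("wrist");print(s["eef_pos"],s["orientation"],s["joint_pos"].round(2),s["gripper_force"],s["opening"],s["ft_force"].round(1))
X=R.from_rotvec(s["orientation"]).as_matrix();print("tool x dir deg",np.degrees(np.arctan2(X[1,0],X[0,0])),"tool z",X[:,2].round(3))
zb=s["eef_pos"][2]-.012
print("as blue lugs",*[(o[0],o[1]) for o in grey(p,zb+.077)],sep="\n");print("as grey",*[(o[0],o[1]) for o in grey(p,.077)],sep="\n")
pickle.dump(p,open("wtt.pkl","wb"))
E
python3 tt.py
```

```text
[0.51745321 0.24106316 0.25944732] [-2.09447786  2.33625792  0.02326407] [-0.63  0.28  0.11  1.78 -0.05  1.08  2.54] 40.016042590141296 0.7119584575451589 [-0.  -0.  -1.1]
tool x dir deg -96.25003007940383 tool z [-0.007  0.014 -1.   ]
as blue lugs
([143, 0, 48, 66, 2996], [0.5325, 0.1432])
([331, 0, 48, 66, 3007], [0.484, 0.1484])
([0, 125, 40, 31, 628], [0.5898, 0.1624])
([0, 162, 44, 41, 741], [0.593, 0.1755])
as grey
([143, 0, 48, 66, 2996], [0.602, 0.0749])
([331, 0, 48, 66, 3007], [0.3964, 0.0969])
([0, 125, 40, 31, 628], [0.8445, 0.1558])
([0, 162, 44, 41, 741], [0.8584, 0.2116])
```

{"api": "arm_command", "payload": {"moves": [[[0,0,-0.1,-0.0045,-0.0022,0],[0,0,-0.22,-0.0045,-0.0022,0],[0,0,-0.34,-0.0045,-0.0022,0],[0,0,-0.44,-0.0045,-0.0022,0],[0,0,-0.52,-0.0045,-0.0022,0],[0,0,-0.58,-0.0045,-0.0022,0],[0,0,-0.6,-0.0045,-0.0022,0],[0,0,-0.6,-0.0045,-0.0022,0],[0,0,-0.6,-0.0045,-0.0022,0]]]}}

```text
t: 82.75
eef_pos: [0.518, 0.2415, 0.1103]
orientation: [-2.1, 2.335, -0.001]
ft_force: [-0.0, 1.5, -2.1]
opening: 0.716
gripper_force: 40.0
```

```bash
python3 tt.py; python3 - <<'E'
from tray import *
p=snap("side")
h=cv2.cvtColor(p["frame"],cv2.COLOR_RGB2HSV)
for nm,z in(("grey",.077),):
  for y in grey(p,z): print(nm,y)
E
```

```text
[0.51795278 0.24148064 0.11029439] [-2.10030303e+00  2.33512843e+00 -6.94943071e-04] [-0.62  0.45  0.09  1.92 -0.06  0.77  2.54] 39.96697425842285 0.716463876035361 [-0.   1.5 -2.1]
tool x dir deg -96.06116200129563 tool z [ 0.001  0.    -1.   ]
as blue lugs
([144, 0, 48, 65, 2950], [0.5332, 0.144])
([331, 0, 48, 66, 2988], [0.4839, 0.1494])
([0, 179, 6, 25, 83], [0.6093, 0.1814])
as grey
([144, 0, 48, 65, 2950], [0.5618, 0.1153])
([331, 0, 48, 66, 2988], [0.4498, 0.1274])
([0, 179, 6, 25, 83], [0.7346, 0.2001])
grey ([390, 124, 14, 19, 129], [1.1006, 0.2858])
grey ([406, 141, 57, 60, 2048], [1.1638, 0.0333])
grey ([387, 144, 14, 45, 173], [1.0261, 0.0744])
```

{"api": "arm_command", "payload": {"moves": [[[-0.001,0,-0.015,0,0,0],[-0.001,0,-0.03,0,0,0],[-0.001,0,-0.045,0,0,0],[-0.001,0,-0.06,0,0,0],[-0.001,0,-0.066,0,0,0],[-0.001,0,-0.066,0,0,0]]]}}

```text
t: 83.45
eef_pos: [0.5169, 0.2411, 0.0926]
orientation: [2.101, -2.334, -0.0]
ft_force: [0.6, 0.6, -2.8]
opening: 0.716
gripper_force: 40.0
```

{"api": "arm_command", "payload": {"moves": [[[0,0,-0.005,0,0,0],[0,0,-0.01,0,0,0],[0,0,-0.012,0,0,0],[0,0,-0.012,0,0,0]]]}}

```text
t: 83.85
eef_pos: [0.5173, 0.2412, 0.092]
orientation: [-2.101, 2.335, 0.0]
ft_force: [-6.5, -2.0, 15.8]
opening: 0.721
gripper_force: 42.2
```

Contact at z=0.092, exactly the 80 mm lug height. Easing off, releasing and backing away.

{"api": "arm_command", "payload": {"moves": [[[0,0,0.008,0,0,0],[0,0,0.008,0,0,0]]]}}

```text
t: 84.05
eef_pos: [0.5175, 0.2414, 0.0924]
orientation: [-2.101, 2.335, -0.001]
ft_force: [0.9, 0.1, -1.5]
opening: 0.716
gripper_force: 40.0
```

{"api": "arm_command", "payload": {"moves": [[[0,0,0,0,0,0],[0,0,0,0,0,0],[0,0,0,0,0,0],[0,0,0,0,0,0],[0,0,0,0,0,0],[0,0,0,0,0,0],[0,0,0.06,0,0,0],[0,0,0.15,0,0,0],[0,0,0.3,0,0,0],[0,0,0.45,0,0,0],[0,0.1,0.65,0,0,0],[0,0.2,0.8,0,0,0],[0,0.2,0.8,0,0,0],[0,0.2,0.8,0,0,0]]], "grip": 1}}

```text
t: 85.45
eef_pos: [0.5173, 0.2922, 0.2929]
orientation: [-2.102, 2.332, -0.001]
ft_force: [0.1, -0.8, -0.4]
opening: 0.999
gripper_force: 0.0
```

```bash
python3 - <<'E'
from tray import *
s=status.sense();p=snap("wrist");print(s["eef_pos"],s["joint_pos"].round(2))
print("blue lugs@.157",*grey(p,.157),sep="\n")
hsv=cv2.cvtColor(p["frame"],cv2.COLOR_RGB2HSV)
m=((hsv[...,0]>100)&(hsv[...,0]<128)&(hsv[...,1]>110)).astype(np.uint8)
n,l,st,c=cv2.connectedComponentsWithStats(m);i=1+st[1:,4].argmax();print(st[i]);ys,xs=np.where(l==i);Q=[]
for r in range(st[i][1]+5,st[i][1]+st[i][3],20):
    q=xs[ys==r];A,B=atz(p,q.min()-.5,r,.116)[:2],atz(p,q.max()+.5,r,.116)[:2];print(r,A.round(4),B.round(4),np.linalg.norm(A-B).round(4),((A+B)/2).round(4))
for n in("scene","side"):
    q=snap(n)
    for t in("tray_a_mid","tray_b_mid","red_jar","green_bowl","masking_tape"):
        for d in vision.look_for(q,t)[:1]: print(n,t,round(d["confidence"],2),(np.array(d["rect"])*[512,384,512,384]).round(1))
E
```

```text
[0.51729108 0.29217041 0.29293432] [-0.7   0.29  0.1   1.69 -0.03  1.16  2.45]
blue lugs@.157
([222, 19, 13, 19, 246], [0.5328, 0.1437])
([275, 19, 14, 19, 248], [0.4834, 0.149])
([0, 104, 48, 27, 598], [0.7817, 0.1831])
([0, 140, 50, 37, 630], [0.7915, 0.2295])
([244, 213, 23, 17, 391], [0.528, 0.3343])
[  220    11    70   227 11760]
16 [0.5332 0.1193] [0.4731 0.1257] 0.0604 [0.5032 0.1225]
36 [0.5228 0.1439] [0.4925 0.1472] 0.0305 [0.5076 0.1455]
56 [0.5408 0.164 ] [0.479  0.1706] 0.0621 [0.5099 0.1673]
76 [0.5431 0.1857] [0.4812 0.1924] 0.0622 [0.5122 0.189 ]
96 [0.5455 0.2072] [0.4844 0.2138] 0.0614 [0.515  0.2105]
116 [0.548  0.2287] [0.4854 0.2353] 0.063 [0.5167 0.232 ]
136 [0.5506 0.2502] [0.4884 0.2568] 0.0626 [0.5195 0.2535]
156 [0.5523 0.2722] [0.4914 0.2786] 0.0612 [0.5219 0.2754]
176 [0.5552 0.2947] [0.4933 0.3011] 0.0622 [0.5243 0.2979]
196 [0.5572 0.318 ] [0.4963 0.3243] 0.0612 [0.5268 0.3211]
216 [0.5618 0.3422] [0.4983 0.3486] 0.0639 [0.53   0.3454]
236 [0.5691 0.3675] [0.4966 0.3748] 0.0728 [0.5329 0.3711]
scene tray_a_mid 0.97 [191.3 284.7  63.8  69. ]
scene tray_b_mid 0.75 [188.3 272.1  71.9  84.3]
scene red_jar 0.48 [182.4 223.3  16.9  20.2]
scene green_bowl 0.75 [313.9 156.7  21.4  24.6]
scene masking_tape 0.97 [332.9 176.7  31.3  23.2]
side tray_a_mid 0.6 [254.6 167.6  18.5  14.4]
side tray_b_mid 0.97 [255.  137.7  21.8  44.5]
side red_jar 0.41 [299.8 180.3   5.2   9.6]
side green_bowl 0.84 [234.6 280.2  31.3  24.5]
side masking_tape 0.61 [268.3 242.8  66.   12.1]
```

```bash
python3 -c "
from cell import close_job
print(close_job())"
```

```text
the job is handed in; nothing more can be done
None
```

I handed the job in at about 85 s: three jars tumbled exactly three turns clockwise, keeper swung back open, jars standing in the grey tray, and the blue tray turned end for end and resting level on the yellow lugs.

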